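Cap the duct housings for shipping

TASK

Two black duct housings stand in their cartons, each with one sloping round mouth. First pick the large round cover out of the cluttered crate, set it in the open mouth and press it squarely down until its flange is fully home on the rim; then press home the cover that stands proud on the other housing. Confirm each cover at its stop with a firm push of about 20 N, never more than 50 N, leave the other covers standing in the crate, and let go of everything.

Things in the scene. Friction and masses are not known exactly. Their poses are not given: they have to be found in the camera images.
- cover_b: Loose large round cover, grey plastic, 90 g, standing plug down in the crate. Round plug 56 mm diameter, 30 mm long, tapered foot; flange 88 mm diameter, 6 mm thick; grip bar 50 long (x) x 18 thick (y) x 34 mm tall. Origin: centre of the plug's underside; z up its axis: flange underside at 30 mm, top 36, grip top 70. It enters the mouth at any turn about its axis.
- mouth_b: Open mouth of the housing without a cover: round tube, inside diameter 61 mm, outside 87 mm at the rim. Origin: centre of the rim's plane, about 135 mm above the table; z points out along the tube's axis, 30 degrees from vertical, leaning away from the robot. A rubber gasket on the rim gives up to 1 mm under a 20 N push. Home: cover_b's origin 30 mm below the rim's plane, axes parallel.
- housing_b: The black housing with the open mouth, fixed in a 180 mm square low carton. Origin: centre of the underside. In its tube, 14 to 22 mm below the rim at the start, a flat rubber seal disc slides stiffly (about 9 N to push, stays where left): a cover set in the mouth first rests on it, flange 8 to 16 mm off the rim, and must be pressed until the flange meets the rim.
- housing_a: The other, identical black housing in its carton, fixed, with a cover already started in its mouth; with the cover it stands up to 190 mm high. Origin: centre of the underside; its mouth leans to its own -x side.
- mouth_a: Mouth of housing_a. Origin: centre of the rim's plane; z points out of the mouth along the tube's axis, 30 degrees from vertical.
- cover_a_top (a point): Centre of the top of the grip bar of the cover already in mouth_a (same shape as cover_b: top face 50 x 18 mm, long side along mouth_a's x axis). Its z points out along the tube's axis. Home, it lies 40 mm out from mouth_a's rim plane; proud, 46 to 56 mm.
- cover_a (a joint): How far the cover in mouth_a has gone in, m, along the tube's axis: 0 = 16 mm proud, 0.016 = fully home on the rim (its stop, a gasket that gives up to 1 mm under a 20 N push). Starts at 0 to 0.010. It slides stiffly, takes about 10 N to push, does not spring back, and cannot be pulled out.
- crate: Low open cardboard crate, 240 (x) x 280 (y) x 45 mm high, walls and floor 6 mm, origin: centre of its underside. It holds cover_b, two other covers, a short tube and a cardboard corner piece.
- cover_square: A wrong cover in the crate: the same grey plastic, flange 86 mm square, plug 56 mm square, same height and grip bar. Origin: centre of its foot, z up.
- cover_small: A wrong cover in the crate: round but smaller, flange 62 mm, plug 40 mm diameter, same height, grip bar 40 mm long. Origin: centre of its foot, z up.
Not all that is in view belongs to the job. What is shaped like the cover_b but pink or red is not meant.

How it is judged:
By the outcome, as a careful person would: the job done as asked, in the order asked, and still so for the second after the job is handed in, with the robot touching nothing.
It also fails if it takes over 67 s, if anything falls off the work surface, if the arm or the gripper's body presses on something with over 40 N, if the wrist force passes 120 N, or if a joint passes its speed limit or range.

ROBOT

A 6-joint arm with a two-finger parallel gripper is mounted at the origin on the work surface. World frame = base frame: x ahead of the robot, y to its left, z up, the work surface at z = 0. Lengths are in m, angles in rad, forces in N, time in s.
With the tool pointing down it reaches from about 0.375 to 0.9 m from the base axis. Payload 3.1 kg.
Tool frame: the origin (TCP) lies on the centre line of the jaws, within the pads' length; the fingertips stand ahead of it and the grasp point (between the pads) lies 6 mm ahead of it (r.tcp_to_tips is the z of the fingertips in the tool frame, in m); z points along the fingers, y is the direction in which the jaws open and shut (so a half turn about z gives the same grasp; the last joint's range is limited). The gripper opens to 87 mm and grips with 3 to 60 N. Pads are 19 mm wide; open, the fingers measure 117 mm over their backs; the gripper's body (75 mm by 190 mm) begins 51 mm behind the grasp point.
Start: joints at [-0.178, 0.527, 1.433, -0, 1.181, -0.178], TCP at [0.625, 0, 0.248] pointing down, gripper open.
Joint ranges: [-3.08, 3.08], [-0.75, 2.2], [0.22, 2.44], [-1.43, 4.57], [0, 2.65], [-2.85, 2.85]. Speed limits (rad/s): [2.79, 2.79, 3.14, 3.14, 3.14, 3.14].

INTERFACE

Orientations are given as a unit quaternion [w, x, y, z].
In Python, from plant import r gives the robot as it stands.
- The arm moves only by the tool play_rows, never from a script. Its arguments are lists of equal length, an entry for each row: "translation": the shift along the world's x, y, z in mm, a list of three; "twist": the turn about the world's z in rad; "fingers": the opening, from 0 (shut) to 1 (fully open). A call has 1 to 10 rows; each row is the pose to reach, as a shift and turn from the pose commanded when the call began; what a row does not reach only later rows make up. A row lasts 1/10 s, in which the tool goes at most 50 mm and 8.59 degrees, less where a joint would pass 70% of its speed; a pose out of reach is approached as far as the arm can. A call with a gripper value outside its range is refused whole. The fingers move at their own pace and stop on an object; "force" is the grip in N (left out, the last holds). Time passes only in rows, so rows that repeat a pose let the fingers close. It gives the time, the measured TCP pose, the force and the opening at its end, in the units of the state.
- r.get_obs(): the state, without advancing time (a new reading comes with each control period).
- r.read_camera(name): name is "scene" or "side" or "wrist"; returns the picture (480x640x3 uint8, blue, green, red); there is no depth.
- r.camera_params(name): a dict with "fx", "fy", "cx", "cy" (pixels), "k1" (the pictures are not rectified: a ray, as slopes to the right and down, at radius r is drawn at 1 + k1 r^2 times it, then the intrinsics apply), "R" (3x3) and "t" (3): a world point X has camera coordinates R X + t. Camera axes: x right, y down, z forward; pixel columns grow to the right and rows downward; lengths in m; the calibration is good to about 2 mm. A picture is of the moment at which its call begins: read the wrist's pose just before it. camera_params takes no time and is no camera call; for the wrist camera it gives the pose at the moment of the call.
- r.finish_job(): hands the job in, once; it reports no verdict.
Trained networks look in the newest picture that a camera, given by its name, has taken for a name from the list of things; names that differ only in an ending like _2 or _b are one class to them, and where a whole thing is asked for, a point or a joint stands for the part that bears it (a point fixed in the world has none). Each returns a list of dicts, best first, with "p" (0 to 1); they miss things now and then, are a little off and sometimes report something else, mostly with a low value. They report only what shows in the picture. A call takes as long as a camera call. They do not tell look-alikes from the thing itself.
- r.masks_of(camera, name): "region" (480x640 bool, what is visible of it) and "xy" ([column, row] in pixels, amid what is visible of it).
- r.landmark_of(camera, name): "xy" ([column, row] in pixels: a listed point, or the origin of a listed thing).
The state is a dict: "time": time; "q": joint angles; "joint_velocities": joint speeds; "effort": joint torques, N m; "ee_pos": TCP position; "ee_rot": TCP orientation; "force": force on the tool from outside, world axes, zero at the start; "moment": the same for the moment, N m; "finger_gap": finger opening in m.
Only numpy, scipy, OpenCV 4.12 (cv2) and the standard library are available. Lean on these libraries where they do the work, as an engineer would, in place of code of your own. Each camera call takes 0.05 s, during which the arm holds its last target.

## Working session

There is one attempt and no reset: what is moved stays moved. The work goes in short steps, Python scripts to look and compute and a tool call to move; the robot and the scene stay as the last step left them, time stands still between calls to the robot, and variables do not carry over. Pictures are saved under pics/ and viewed, and the job is handed in when it is done.

Besides the shell and the picture viewer there is one more tool, called after "Request:" as a command line: name --pt "numbers of a row" for each row, then --argument value for the rest. play_rows: Moves the arm, as the interface text tells. Its arguments: {"type":"object","properties":{"translation":{"type":"array"},"twist":{"type":"array"},"fingers":{"type":"array"},"force":{"type":"number"}},"required":["translation","twist","fingers"]}

```bash
ls; mkdir -p pics; cat > h.py <<'E'
import numpy as np, cv2
from plant import r
def und(p,uv):
    x=(uv[0]-p['cx'])/p['fx']; y=(uv[1]-p['cy'])/p['fy']
    rd=np.hypot(x,y); s=rd
    for _ in range(30): s=rd/(1+p['k1']*s*s)
    k=s/rd if rd>0 else 1
    return np.array([x*k,y*k,1.])
def ray(p,uv):
    R=np.array(p['R']);t=np.array(p['t'])
    d=R.T@und(p,uv); return -R.T@t, d/np.linalg.norm(d)
def proj(p,X):
    c=np.array(p['R'])@np.array(X)+np.array(p['t']); x,y=c[0]/c[2],c[1]/c[2]
    k=1+p['k1']*(x*x+y*y); return np.array([p['fx']*x*k+p['cx'],p['fy']*y*k+p['cy']])
def atz(p,uv,z):
    o,d=ray(p,uv); return o+d*(z-o[2])/d[2]
def tri(l):
    A=np.zeros((3,3));b=np.zeros(3)
    for p,uv in l:
        o,d=ray(p,uv);M=np.eye(3)-np.outer(d,d);A+=M;b+=M@o
    X=np.linalg.solve(A,b)
    return X,[np.round(proj(p,X)-uv,1) for p,uv in l]
E
python3 - <<'E'
from h import *
np.set_printoptions(precision=4,suppress=True)
print(r.get_obs(), r.tcp_to_tips)
for c in ['scene','side','wrist']:
    p=r.camera_params(c); print(c,p)
    cv2.imwrite(f'pics/{c}0.png',r.read_camera(c))
    for n in ['cover_b','mouth_b','housing_b','cover_a_top','crate','cover_square','cover_small']:
        try: print(n,[(np.round(d['xy']),round(d['p'],2)) for d in r.landmark_of(c,n)][:4])
        except Exception as e: print(n,e)
E
```

```text
pics
{'time': 0.0, 'q': array([-0.1785,  0.5285,  1.4339, -0.    ,  1.1814, -0.1785]), 'joint_velocities': array([-0.0009,  0.0013, -0.0002, -0.0017, -0.0008,  0.0007]), 'effort': array([ -0.0005, -44.0045, -17.6594,   0.0633,   0.0583,  -0.0002]), 'ee_pos': array([0.6243, 0.0002, 0.2466]), 'ee_rot': array([-0.0009,  0.7071,  0.7071, -0.0006]), 'force': array([-0.7464, -0.268 ,  0.3654]), 'moment': array([ 0.0147,  0.017 , -0.0025]), 'finger_gap': 0.08701439300843156} 0.025
scene {'fx': 537.1315810330404, 'fy': 537.1315810330404, 'cx': 321.6333578682842, 'cy': 235.56438800511862, 'k1': -0.049546962740238114, 'R': array([[-0.6825,  0.7305, -0.0247],
       [ 0.4188,  0.3632, -0.8323],
       [-0.599 , -0.5784, -0.5538]]), 't': array([ 0.3065, -0.097 ,  1.3522])}
cover_b [(array([494., 295.]), 0.89), (array([420., 280.]), 0.74), (array([342., 298.]), 0.72)]
mouth_b [(array([468., 330.]), 0.85), (array([184., 180.]), 0.74)]
housing_b [(array([199., 234.]), 0.95), (array([463., 388.]), 0.94)]
cover_a_top [(array([165., 170.]), 0.59), (array([294., 297.]), 0.29)]
crate [(array([294., 299.
[... 681 characters left out ...]
 0.82)]
crate [(array([349., 287.]), 0.63), (array([493., 284.]), 0.3)]
cover_square [(array([351., 310.]), 0.75), (array([496., 283.]), 0.63)]
cover_small [(array([364., 274.]), 0.98)]
wrist {'fx': 353.7716109095339, 'fy': 353.7716109095339, 'cx': 313.7502418292077, 'cy': 237.9857110315645, 'k1': -0.008467097777081945, 'R': array([[ 1.    , -0.001 ,  0.0002],
       [-0.001 , -0.9661,  0.2581],
       [-0.0001, -0.2581, -0.9661]]), 't': array([-0.6259, -0.0312,  0.3881])}
cover_b [(array([158., 132.]), 0.7)]
mouth_b [(array([269., 207.]), 0.53)]
housing_b []
cover_a_top []
crate [(array([223., 210.]), 0.8)]
cover_square [(array([172., 270.]), 0.92)]
cover_small [(array([269., 203.]), 0.95)]
```

View pics/scene0.png

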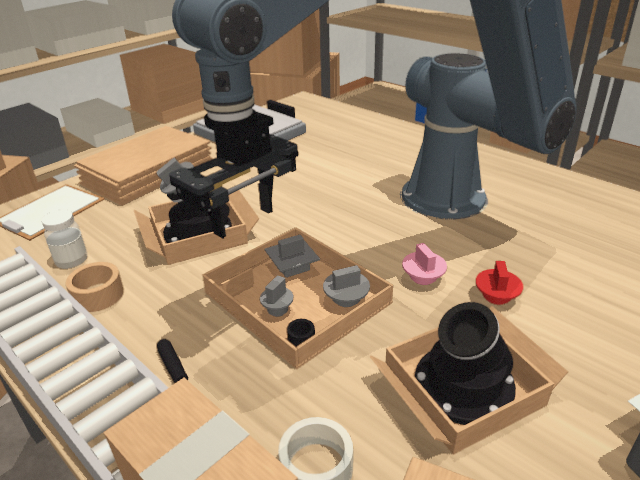

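View pics/side0.png

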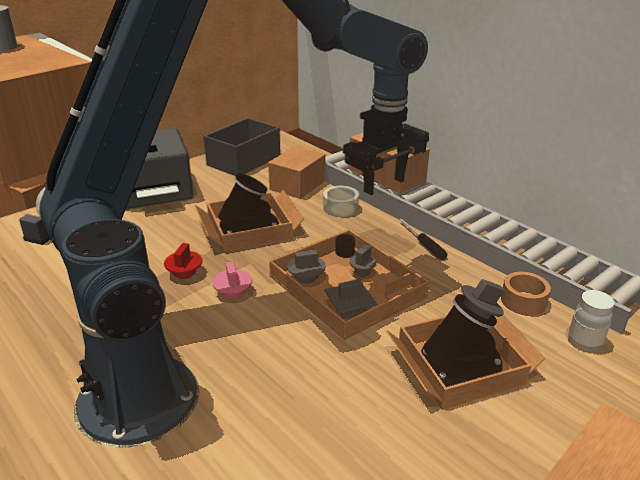

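View pics/wrist0.png

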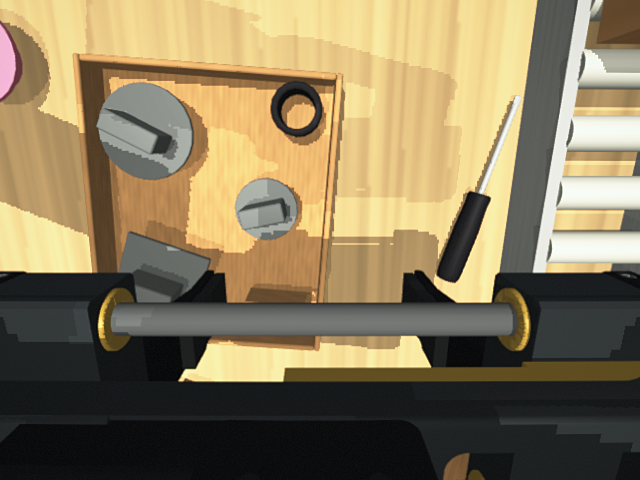

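```bash
python3 - <<'E'
from h import *
s=cv2.imread('pics/scene0.png');d=cv2.imread('pics/side0.png');w=cv2.imread('pics/wrist0.png')
def crop(im,x,y,W,H,k): return cv2.resize(im[y:y+H,x:x+W],None,fx=k,fy=k,interpolation=cv2.INTER_CUBIC)
a=crop(s,400,280,130,100,3);b=crop(d,205,150,130,100,3)
c=crop(s,310,240,130,100,3)
e=crop(d,420,255,130,100,3)
cv2.imwrite('pics/crops1.png',np.vstack([np.hstack([a,b]),np.hstack([c,e])]))
cv2.imwrite('pics/crops2.png',np.hstack([crop(w,80,60,130,130,3),crop(s,140,150,130,130,3)]))
E
```

```text
(no output)
```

View pics/crops1.png

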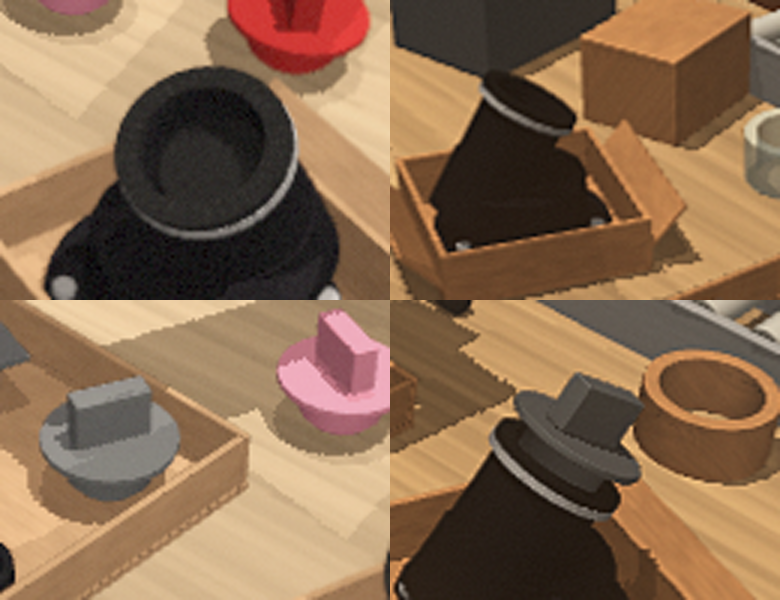

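View pics/crops2.png

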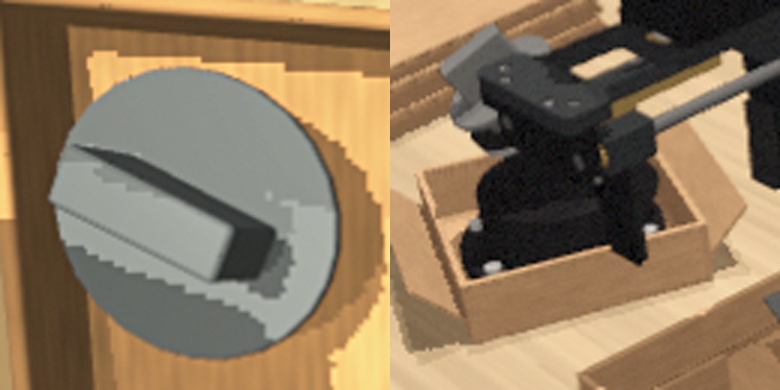

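```bash
python3 - <<'E'
from h import *
from scipy.optimize import least_squares
np.set_printoptions(precision=4,suppress=True)
ps=r.camera_params('scene');pd=r.camera_params('side');pw=r.camera_params('wrist')
S=np.array([(115,150),(125,110),(160,80),(205,67),(250,75),(283,100),(294,135),(285,165),(265,195),(235,220),(195,230),(155,215),(125,180)])/3+[400,280]
D=(np.array([(487,72),(505,70),(530,78),(560,97),(575,118),(483,85),(500,103),(530,122),(555,131),(572,131)])-[390,0])/3+[205,150]
def circ(c,phi,n,rad,tilt=np.pi/6):
    h=np.array([np.cos(phi),np.sin(phi),0]);z=np.array([0,0,1.])
    a=np.cos(tilt)*z+np.sin(tilt)*h;e1=np.cos(tilt)*h-np.sin(tilt)*z;e2=np.cross(a,e1)
    t=np.linspace(0,2*np.pi,n,endpoint=False)
    return c+rad*(np.outer(np.cos(t),e1)+np.outer(np.sin(t),e2)),a
def res(q,rad=.0435):
    C,a=circ(q[:3],q[3],180,rad);out=[]
    for p,P in((ps,S),(pd,D)):
        Q=np.array([proj(p,X) for X in C])
        for u in P:
            dd=np.hypot(*(Q-u).T);i=dd.argmin()
            ctr=Q.mean(0);out.append(dd[i]*np.sign(np.hypot(*(u-ctr))-np.hypot(*(Q[i]-ctr))))
    return np.array(out)
X0,e=tri([(ps,(468,330)),(pd,(250,182))]);print('net',X0,e)
hb,e=tri([(ps,(463,388)),(pd,(464,362))])
best=None
for ph in np.arange(0,6.28,.5):
    f=least_squares(res,[*X0,ph],diff_step=1e-4,x_scale=[.01,.01,.01,.3])
    if best is None or f.cost<best.cost: best=f
print('mouth_b',best.x,np.degrees(best.x[3]),best.cost,best.fun)
# cover_b
print('cov',atz(pw,(146.7,130.7),.042),atz(ps,(346.7,285.7),.042))
T=[tuple(np.array(c)/3+[80,60]) for c in [(50,200),(215,283),(235,230),(72,146)]]
t=np.array([atz(pw,c,.076) for c in T]);print(t,t.mean(0))
v=t[1]-t[0];u=t[2]-t[3];print(np.degrees([np.arctan2(v[1],v[0]),np.arctan2(u[1],u[0])]))
# bar in scene : top corners crop
T=[tuple(np.array(c)/3+[310,240]) for c in [(73,107),(78,110),(148,92),(143,78)]]
t=np.array([atz(ps,c,.076) for c in T]);print(t,t.mean(0))
for c in ['scene','side']:
    r.read_camera(c)
    for n in ['housing_b','housing_a','mouth_b','mouth_a','cover_a_top','crate']: print(c,n,[(np.round(d['xy'],1),round(d['p'],2)) for d in r.landmark_of(c,n)][:4])
E
```

```text
net [0.5135 0.3537 0.1339] [array([ 0.9, -0.3]), array([0.5, 0.2])]
mouth_b [0.5117 0.3498 0.1337 5.812 ] 333.0056480182641 10.715382037953143 [ 0.1324  1.7764  1.0108  0.3248 -0.5751  0.2755  0.5517 -0.3449 -0.3677
  1.2933  1.4636 -1.0017 -1.9848 -0.4474  0.6524  1.0952  1.1057  0.6741
 -0.1629  0.2182  0.6586  1.0515  1.5139]
cov [0.4713 0.0812 0.042 ] [0.4671 0.0823 0.042 ]
[[0.4453 0.0834 0.076 ]
 [0.4887 0.0608 0.076 ]
 [0.4959 0.0752 0.076 ]
 [0.4536 0.0975 0.076 ]] [0.4709 0.0792 0.076 ]
[-27.5288 -27.7905]
[[0.4919 0.0741 0.076 ]
 [0.4921 0.0783 0.076 ]
 [0.4507 0.0986 0.076 ]
 [0.4418 0.0872 0.076 ]] [0.4691 0.0846 0.076 ]
scene housing_b [(array([461.9, 390.5]), 0.63), (array([198.5, 233.5]), 0.6)]
scene housing_a [(array([461.9, 390.5]), 0.63), (array([198.5, 233.5]), 0.6)]
scene mouth_b [(array([183.1, 181.2]), 0.87), (array([470.8, 328.6]), 0.61)]
scene mouth_a [(array([183.1, 181.2]), 0.87), (array([470.8, 328.6]), 0.61)]
scene cover_a_top [(array([166. , 168.3]), 0.97)]
scene crate [(array([196.6, 233.9]), 0.66)]
side housing_b [(array([250.3, 225.8]), 0.75), (array([461.4, 361.9]), 0.64)]
side housing_a [(array([250.3, 225.8]), 0.75), (array([461.4, 361.9]), 0.64)]
side mouth_b [(array([249.9, 181.8]), 0.93), (array([474.2, 307.6]), 0.88)]
side mouth_a [(array([249.9, 181.8]), 0.93), (array([474.2, 307.6]), 0.88)]
side cover_a_top [(array([495.7, 285.1]), 0.75)]
side crate []
```

```bash
python3 - <<'E'
from h import *
np.set_printoptions(precision=4,suppress=True)
ps=r.camera_params('scene');pd=r.camera_params('side')
for n,a,b in [('hb',(462.2,389.5),(250.2,226.5)),('ha',(198.7,233.6),(462,361.9)),('mb',(469.5,329.3),(250,181.9)),('ma',(183.5,180.7),(474.8,308)),('top',(165.7,169),(495,284.7))]:
    X,e=tri([(ps,a),(pd,b)]);print(n,X,e)
E
```

```text
hb [0.5072 0.3579 0.0036] [array([ 0.2, -0.1]), array([0.1, 0. ])]
ha [ 0.5144 -0.3307  0.0041] [array([-1.4, -0.3]), array([-1.7,  0.4])]
mb [0.5127 0.3543 0.1347] [array([ 0.1, -0. ]), array([0.1, 0. ])]
ma [ 0.5198 -0.3383  0.14  ] [array([0.2, 0. ]), array([ 0.2, -0.1])]
top [ 0.5543 -0.3472  0.1798] [array([-1.3, -0.4]), array([-1.5,  0.5])]
```

Request:
play_rows --pt "-20 45 10" --pt "-40 90 20" --pt "-60 135 30" --pt "-80 180 40" --pt "-95 215 45" --pt "-110 250 50" --pt "-110 250 50" --pt "-110 250 50" --pt "-110 250 50" --twist '[0,0,0,0,0,0,0,0,0]' --fingers '[1,1,1,1,1,1,1,1,1]'

```text
time: 2.8
ee_pos: [0.5154, 0.2492, 0.2973]
ee_rot: [0.0, 0.707, 0.707, -0.0]
force: [0.3, 0.1, -0.1]
finger_gap: 0.0869
```

```bash
python3 - <<'E'
from h import *
import json
np.set_printoptions(precision=4,suppress=True)
p=r.camera_params('wrist');im=r.read_camera('wrist');cv2.imwrite('pics/wmb.png',im)
json.dump({k:np.array(v).tolist() for k,v in p.items()},open('wmb.json','w'))
o=r.get_obs();print(o['ee_pos'],o['ee_rot'],-np.array(p['R']).T@p['t'])
for n in ['mouth_b','housing_b']: print(n,[(np.round(d['xy'],1),round(d['p'],2)) for d in r.landmark_of('wrist',n)][:4])
cv2.imwrite('pics/scene1.png',r.read_camera('scene'))
for n in ['cover_a_top','mouth_a']: print(n,[(np.round(d['xy'],1),round(d['p'],2)) for d in r.landmark_of('scene',n)][:4])
E
```

```text
[0.5155 0.2489 0.2973] [ 0.0001  0.7076  0.7066 -0.0003] [0.5163 0.3187 0.4329]
mouth_b [(array([313.4, 103.5]), 0.71)]
housing_b [(array([302.8, 112. ]), 0.58)]
cover_a_top [(array([163. , 169.1]), 0.81)]
mouth_a [(array([466.2, 328.4]), 0.87), (array([178.3, 182. ]), 0.81), (array([278.1, 313.8]), 0.63)]
```

View pics/wmb.png

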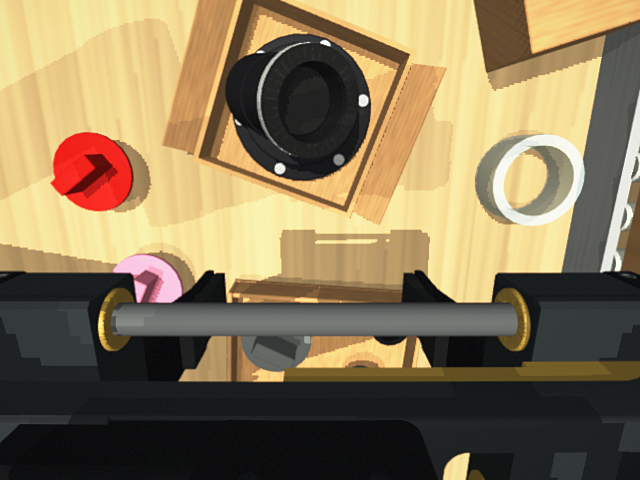

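View pics/scene1.png

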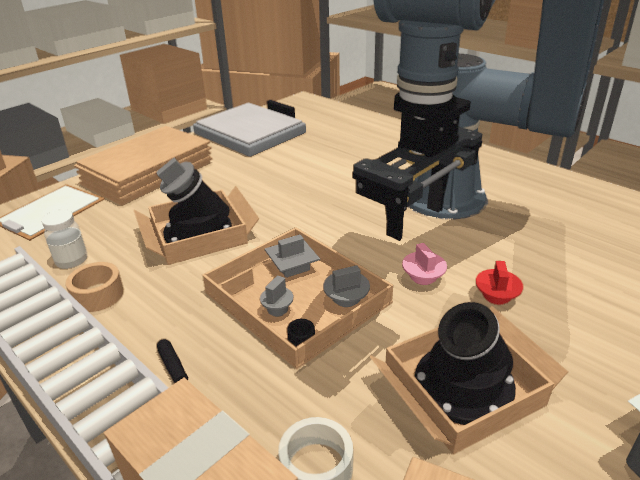

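```bash
python3 - <<'E'
from h import *
w=cv2.imread('pics/wmb.png');s=cv2.imread('pics/scene1.png')
def crop(im,x,y,W,H,k): 
    c=cv2.resize(im[y:y+H,x:x+W],None,fx=k,fy=k,interpolation=cv2.INTER_CUBIC)
    return np.clip(((c/255.)**.5)*255,0,255).astype(np.uint8)
cv2.imwrite('pics/c3.png',crop(w,220,25,155,120,5))
cv2.imwrite('pics/c4.png',crop(s,130,140,130,100,6))
E
```

```text
(no output)
```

View pics/c3.png

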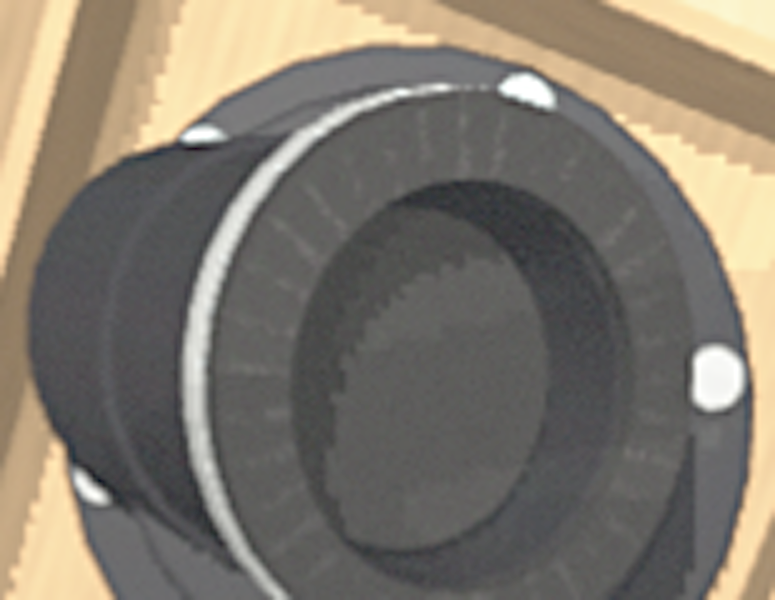

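View pics/c4.png

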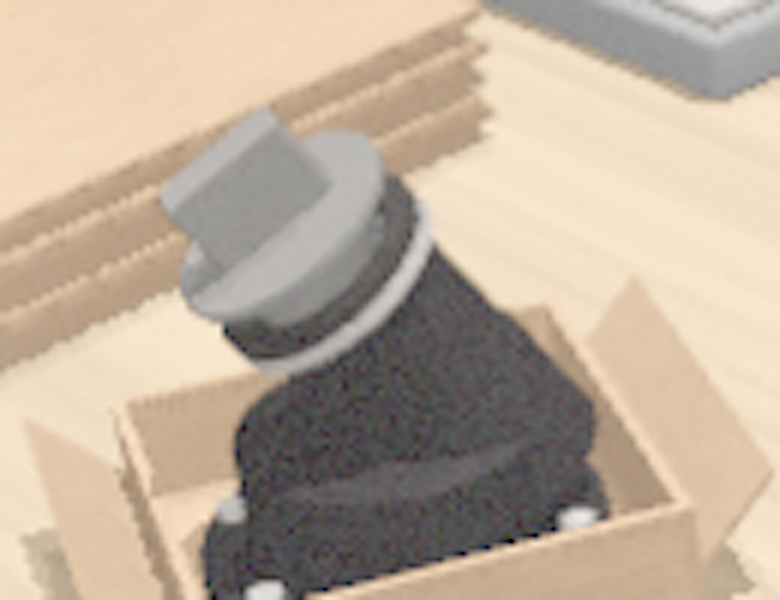

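```bash
cat > fitb.py <<'E'
from h import *
import json
from scipy.optimize import least_squares
np.set_printoptions(precision=4,suppress=True)
ps=r.camera_params('scene');pd=r.camera_params('side');pw=json.load(open('wmb.json'))
S=np.array([(115,150),(125,110),(160,80),(205,67),(250,75),(283,100),(294,135),(285,165),(265,195),(235,220),(195,230),(155,215),(125,180)])/3+[400,280]
D=(np.array([(487,72),(505,70),(530,78),(560,97),(575,118),(483,85),(500,103),(530,122),(555,131),(572,131)])-[390,0])/3+[205,150]
WI=np.array([(293,390),(305,320),(345,240),(400,200),(460,182),(520,195),(590,240),(625,310),(632,380),(610,470),(570,540),(510,580),(450,590),(320,500)])/5+[220,25]
WO=np.array([(215,380),(235,280),(280,200),(340,140),(420,98),(693,330),(665,230),(620,160),(690,400)])/5+[220,25]
def circ(c,phi,n,rad,tilt):
    h=np.array([np.cos(phi),np.sin(phi),0]);z=np.array([0,0,1.])
    a=np.cos(tilt)*z+np.sin(tilt)*h;e1=np.cos(tilt)*h-np.sin(tilt)*z;e2=np.cross(a,e1)
    t=np.linspace(0,2*np.pi,n,endpoint=False)
    return c+rad*(np.outer(np.cos(t),e1)+np.outer(np.sin(t),e2))
def res(q,ft=False):
    out=[]
    for p,P,rad in((ps,S,.0435),(pd,D,.0435),(pw,WI,.0305),(pw,WO,.0435)):
        C=circ(q[:3],q[3],240,rad,q[4] if ft else np.pi/6)
        Q=np.array([proj(p,X) for X in C]);ctr=Q.mean(0)
        for u in P:
            dd=np.hypot(*(Q-u).T);i=dd.argmin()
            out.append(dd[i]*np.sign(np.hypot(*(u-ctr))-np.hypot(*(Q[i]-ctr))))
    return np.array(out)
for ft in(0,1):
    f=least_squares(res,[.512,.352,.134,-.4,.52][:4+ft],args=(ft,),diff_step=1e-4,x_scale=[.01,.01,.01,.3,.3][:4+ft])
    print(f.x,np.degrees(f.x[3:]),np.sqrt((f.fun**2).mean()));print(np.round(f.fun,1))
E
python3 fitb.py
```

```text
[ 0.5162  0.3488  0.1335 -0.3942] [-22.5867] 1.5394241557462427
[-2.3  0.2  0.4  0.9  1.5  2.8  2.7  0.9  0.2  0.5 -0.5 -3.5 -4.7  0.2
  0.5  0.7  0.2 -1.1  1.8  2.   2.3  2.3  1.7 -0.7 -0.6  0.5  0.4  0.4
 -0.5  1.   0.8  0.4 -0.4  0.7  0.4 -0.1 -1.2 -1.3 -1.7 -2.4 -2.5 -1.6
 -0.4 -0.7 -0.6 -0.9]
[ 0.5163  0.3487  0.1338 -0.4016  0.5519] [-23.0113  31.6197] 1.4989249326367726
[-2.1  0.4  0.3  0.5  1.2  2.7  2.9  1.2  0.4  0.5 -0.5 -3.6 -4.6  0.1
  0.2  0.6  0.4 -0.8  2.3  2.4  2.5  2.2  1.5 -0.2 -0.4  1.   0.4  0.4
 -0.6  0.9  0.9  0.7  0.1  1.1  0.7 -0.2 -1.  -0.7 -1.1 -1.7 -2.1 -1.5
  0.6 -0.5 -0.8 -0.6]
```

```bash
cat >> fitb.py <<'E'
print('wrist only')
for rad,P in ((.0305,WI),(None,WO)):
    def rs(q):
        C=circ(np.array([q[0],q[1],.1345]),q[2],360,rad or q[3],np.pi/6)
        Q=np.array([proj(pw,X) for X in C]);ctr=Q.mean(0);out=[]
        for u in P:
            dd=np.hypot(*(Q-u).T);i=dd.argmin()
            out.append(dd[i]*np.sign(np.hypot(*(u-ctr))-np.hypot(*(Q[i]-ctr))))
        return np.array(out)
    f=least_squares(rs,[.512,.352,-.4,.0435],diff_step=1e-4,x_scale=[.01,.01,.3,.01]);print(f.x,np.degrees(f.x[2]),np.round(f.fun,1))
def so(P,p,rad):
    def rs(q):
        C=circ(np.array([q[0],q[1],.1345]),-.4,360,rad,np.pi/6)
        Q=np.array([proj(p,X) for X in C]);ctr=Q.mean(0);out=[]
        for u in P:
            dd=np.hypot(*(Q-u).T);i=dd.argmin()
            out.append(dd[i]*np.sign(np.hypot(*(u-ctr))-np.hypot(*(Q[i]-ctr))))
        return np.array(out)
    f=least_squares(rs,[.512,.352],diff_step=1e-4,x_scale=[.01,.01]);print(f.x,np.round(f.fun,1))
so(S,ps,.0435);so(D,pd,.0435)
E
python3 fitb.py|sed -n '/wrist only/,$p'
```

```text
wrist only
[ 0.5168  0.3491 -0.223   0.0435] -12.77925274608369 [ 0.4 -0.2 -0.3 -0.8 -0.5 -0.7  1.1  1.   0.2 -1.  -0.4 -0.4 -0.1  0.4]
[ 0.5174  0.3474 -0.2139  0.0435] -12.25743453493033 [ 0.7  0.4 -0.7 -0.9  0.4 -0.1  0.8  1.4 -1.5]
[0.512  0.3501] [-0.1  1.2  0.3 -0.5 -1.  -0.1  0.3 -0.8 -0.6  0.8  1.3 -0.9 -1.8]
[0.5109 0.3445] [ 0.5  1.4  1.7  1.3 -0.1  0.7  0.8  1.1  1.2  0.9]
```

```bash
python3 - <<'E'
from h import *
np.set_printoptions(precision=1,suppress=True)
s=cv2.imread('pics/scene1.png'); d=r.read_camera('side');cv2.imwrite('pics/side1.png',d)
o=[]
for n,im,x0,y0 in(('scene',s,340,180),('side',d,250,100)):
    p=r.camera_params(n);k=6 if n=='scene' else 5
    for X in (.559,.574,.472,.457):
        for y in (.2395,.2585):
            u=proj(p,(X,y,.2723));print(n,X,y,u)
            if n=='scene': cv2.circle(im,tuple(int(round(v*16)) for v in u),8,(0,0,255),-1,shift=4)
            else: cv2.circle(im,tuple(int(round(v*16)) for v in u),8,(0,0,255),-1,shift=4)
cv2.imwrite('pics/t1.png',cv2.resize(s[180:270,350:480],None,fx=5,fy=5,interpolation=cv2.INTER_NEAREST))
cv2.imwrite('pics/t2.png',d)
E
```

```text
scene 0.559 0.2395 [390.3 233.7]
scene 0.559 0.2585 [401.7 238.8]
scene 0.574 0.2395 [383.6 238.3]
scene 0.574 0.2585 [395.  243.6]
scene 0.472 0.2395 [426.5 208.8]
scene 0.472 0.2585 [437.6 213.2]
scene 0.457 0.2395 [432.2 204.8]
scene 0.457 0.2585 [443.3 209.1]
side 0.559 0.2395 [291.7 140.2]
side 0.559 0.2585 [286.7 137.8]
side 0.574 0.2395 [296.7 138.6]
side 0.574 0.2585 [291.6 136.2]
side 0.472 0.2395 [261.7 149.9]
side 0.472 0.2585 [256.7 147.3]
side 0.457 0.2395 [256.3 151.6]
side 0.457 0.2585 [251.3 149. ]
```

View pics/t1.png

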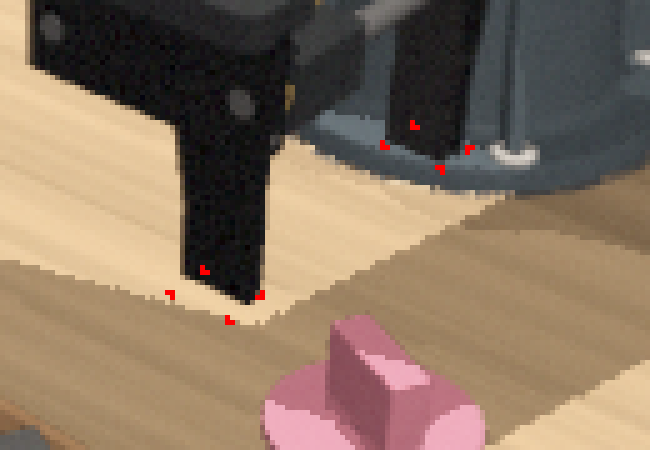

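View pics/t2.png

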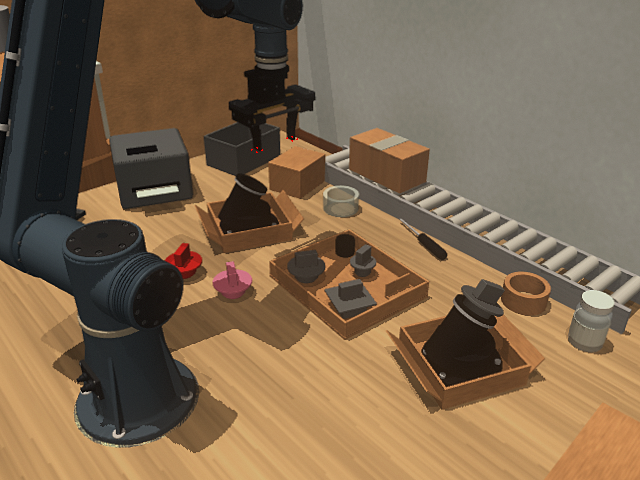

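```bash
python3 - <<'E'
from h import *
import json
pw=json.load(open('wmb.json'));ps=r.camera_params('scene')
for p,l in((pw,[((200,155),(350,214)),((410,52),(350,214)),((244,0),(200,155))]),(ps,[((386,366),(457,442)),((457,442),(553,372))])):
  for a,b in l:
    for z in(.04,.07):
        A=atz(p,a,z);B=atz(p,b,z);v=B-A;print(a,b,z,np.degrees(np.arctan2(v[1],v[0])),np.linalg.norm(v))
E
python3 - <<'E'
import cv2
d=cv2.imread('pics/side1.png');s=cv2.imread('pics/scene1.png')
cv2.imwrite('pics/c5.png',cv2.resize(d[170:260,190:310],None,fx=6,fy=6,interpolation=cv2.INTER_CUBIC))
E
```

```text
(200, 155) (350, 214) 0.04 -21.700941223485156 0.17654319456867035
(200, 155) (350, 214) 0.07 -21.700941223485156 0.16306270384967095
(410, 52) (350, 214) 0.04 -108.7820571113232 0.17578024582669585
(410, 52) (350, 214) 0.07 -108.78205711132318 0.16235801237136716
(244, 0) (200, 155) 0.04 -110.5060503789855 0.15772263596571273
(244, 0) (200, 155) 0.07 -110.50605037898553 0.1456792460434527
(386, 366) (457, 442) 0.04 73.70861254145264 0.16215455527971892
(386, 366) (457, 442) 0.07 73.70861254145264 0.15450157306852128
(457, 442) (553, 372) 0.04 167.60714642361927 0.20993549965067249
(457, 442) (553, 372) 0.07 167.6071464236193 0.2000274669003497
```

View pics/c5.png

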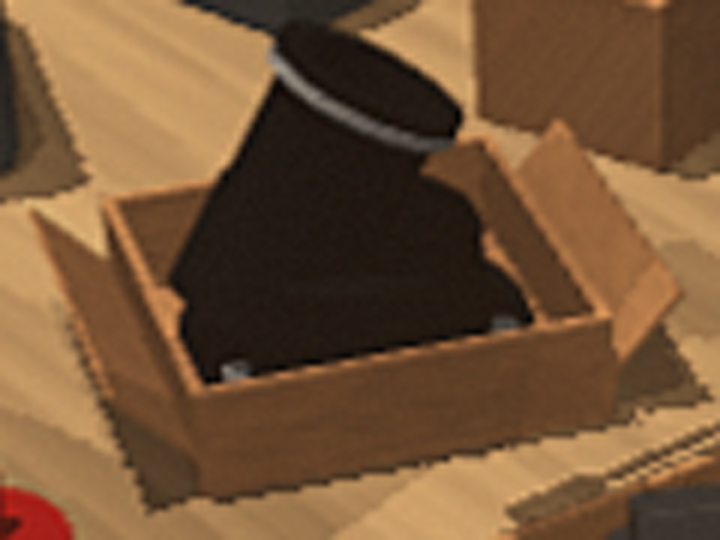

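```bash
python3 - <<'E'
from h import *
ps=r.camera_params('scene')
s=cv2.imread('pics/scene1.png')
cv2.imwrite('pics/c6.png',cv2.resize(s[225:365,195:400],None,fx=3.8,fy=3.8,interpolation=cv2.INTER_CUBIC))
print(atz(ps,(292,262),.042))
E
```

```text
[ 0.48239966 -0.04808652  0.042     ]
```

View pics/c6.png

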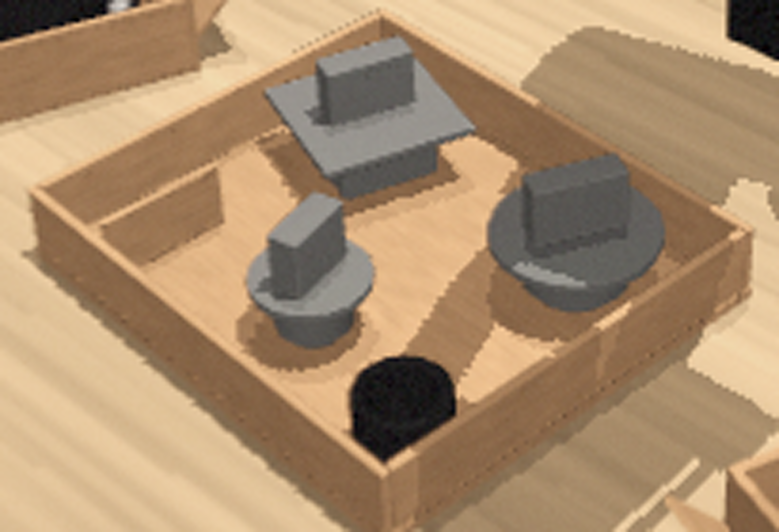

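Request:
play_rows --pt "-5 -20 -20" --pt "-10 -40 -40" --pt "-16 -60 -60" --pt "-22 -80 -80" --pt "-28 -100 -100" --pt "-34 -120 -120" --pt "-40 -140 -140" --pt "-46 -168 -165" --pt "-46 -168 -178" --pt "-46 -168 -178" --twist '[0.14,0.28,0.42,0.56,0.7,0.84,0.97,1.09,1.09,1.09]' --fingers '[1,1,1,1,1,1,1,1,1,1]' --force 15

```text
time: 4.15
ee_pos: [0.468, 0.0811, 0.1181]
ee_rot: [-0.002, 0.239, 0.971, -0.0]
force: [0.1, 0.2, -0.0]
finger_gap: 0.0866
```

```bash
python3 - <<'E'
from h import *
o=r.get_obs();print(o['ee_pos'],o['ee_rot'],o['q'])
a=r.read_camera('scene');b=r.read_camera('side')
f=lambda im,x,y:cv2.resize(im[y:y+110,x:x+120],None,fx=3.3,fy=3.3,interpolation=cv2.INTER_CUBIC)
cv2.imwrite('pics/h1.png',np.hstack([f(a,285,200),f(b,245,190)]))
E
```

```text
[0.46799617 0.08110344 0.11808878] [-1.90800514e-03  2.39264235e-01  9.70952564e-01 -3.20802190e-04] [-6.43094683e-02  5.49567511e-01  1.91679984e+00  6.60563216e-05
  6.79094652e-01 -1.15194034e+00]
```

View pics/h1.png

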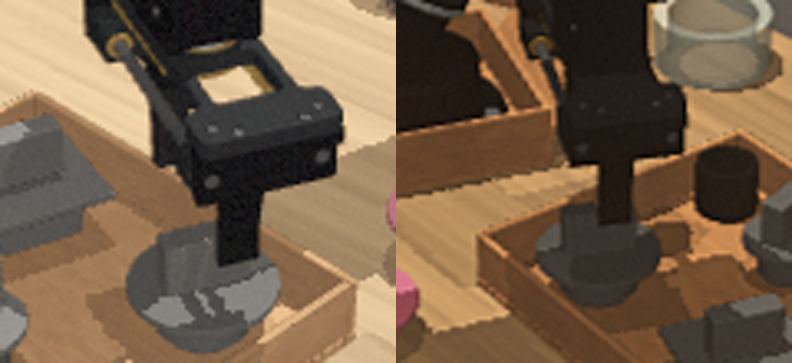

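Request:
play_rows --pt "1 1 -20" --pt "1 1 -38" --pt "1 1 -45" --pt "1 1 -45" --pt "1 1 -45" --pt "1 1 -45" --pt "1 1 -45" --pt "1 1 -45" --pt "1 1 -45" --pt "1 1 -45" --twist '[0,0,0,0,0,0,0,0,0,0]' --fingers '[1,1,1,0,0,0,0,0,0,0]' --force 15

```text
time: 5.25
ee_pos: [0.47, 0.083, 0.0747]
ee_rot: [0.0, 0.238, 0.971, 0.0]
force: [0.7, -0.5, -0.2]
finger_gap: 0.039
```

```bash
python3 - <<'E'
from h import *
a=r.read_camera('scene');b=r.read_camera('side')
f=lambda im,x,y:cv2.resize(im[y:y+110,x:x+120],None,fx=3.3,fy=3.3,interpolation=cv2.INTER_CUBIC)
cv2.imwrite('pics/h2.png',np.hstack([f(a,285,210),f(b,245,200)]))
E
```

```text
(no output)
```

View pics/h2.png

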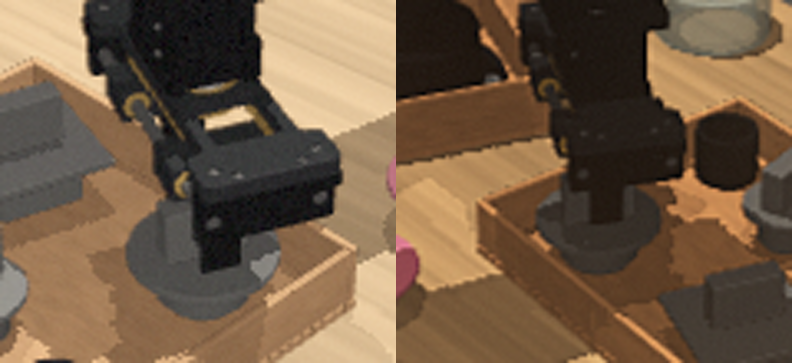

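Request:
play_rows --pt "0 0 0" --pt "0 0 0" --pt "0 0 0" --pt "0 0 0" --pt "0 0 0" --pt "0 0 0" --twist '[0,0,0,0,0,0]' --fingers '[0,0,0,0,0,0]' --force 15

```text
time: 5.95
ee_pos: [0.4699, 0.0831, 0.0745]
ee_rot: [-0.0, 0.238, 0.971, -0.0]
force: [0.2, 0.1, -1.1]
finger_gap: 0.0173
```

Request:
play_rows --pt "0 0 15" --pt "0 0 50" --pt "0 0 95" --pt "0 0 140" --pt "0 15 165" --pt "5 50 170" --pt "15 95 170" --pt "22 140 170" --pt "30 185 170" --pt "38 225 165" --twist '[0,0,0,0,0,0.03,0.06,0.09,0.12,0.13]' --fingers '[0,0,0,0,0,0,0,0,0,0]' --force 15

```text
time: 6.95
ee_pos: [0.5081, 0.3103, 0.2401]
ee_rot: [0.001, 0.174, 0.985, 0.0]
force: [1.1, -0.2, -0.8]
finger_gap: 0.0181
```

Request:
play_rows --pt "5 25 -5" --pt "8 41 -12" --pt "8 41 -12" --pt "8 41 -12" --pt "8 41 -12" --twist '[0,0,0,0,0]' --fingers '[0,0,0,0,0]'

```text
time: 7.45
ee_pos: [0.5158, 0.3475, 0.2276]
ee_rot: [-0.0, 0.175, 0.985, -0.001]
force: [0.5, -0.7, -0.6]
finger_gap: 0.0179
```

```bash
python3 - <<'E'
from h import *
a=r.read_camera('scene');b=r.read_camera('side');w=r.read_camera('wrist')
f=lambda im,x,y:cv2.resize(im[y:y+150,x:x+130],None,fx=3,fy=3,interpolation=cv2.INTER_CUBIC)
cv2.imwrite('pics/h3.png',np.hstack([f(a,400,230),f(b,180,90)]));cv2.imwrite('pics/h3w.png',w)
E
```

```text
(no output)
```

View pics/h3.png

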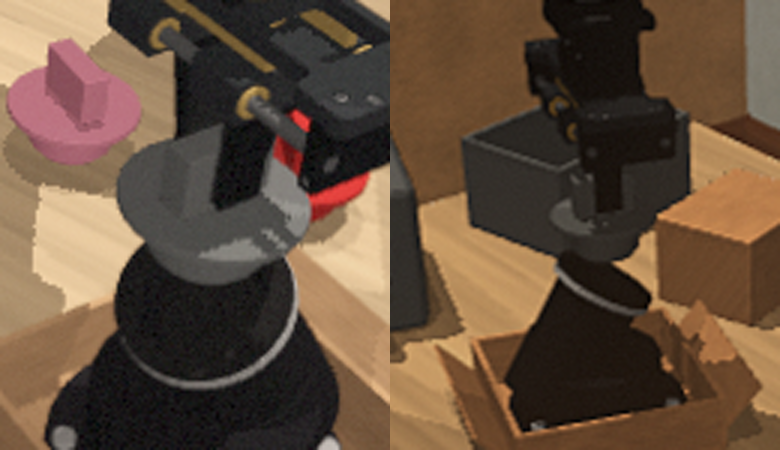

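View pics/h3w.png

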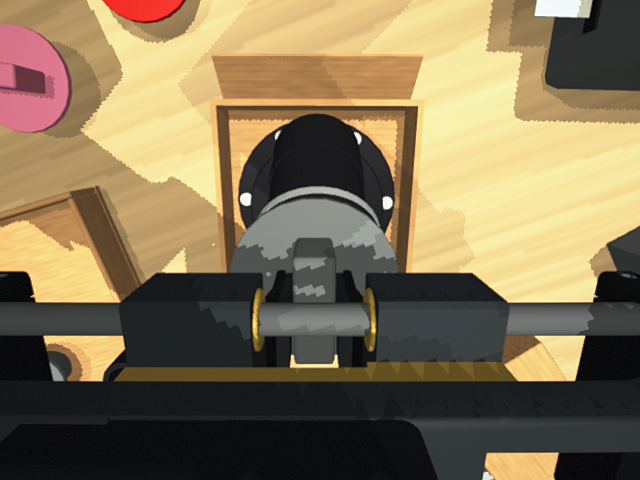

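```bash
python3 - <<'E'
from h import *
T=np.array([.5158,.3475,.2276])
t=np.linspace(0,2*np.pi,200)
for n,x0,y0,ox in(('scene',400,230,0),('side',180,90,390)):
    p=r.camera_params(n)
    im=cv2.imread('pics/h3.png')
    for z,rad in((T[2]-.0685+.036,.044),(T[2]-.0685+.030,.044)):
        P=np.array([(proj(p,T*[1,1,0]+[rad*np.cos(a),rad*np.sin(a),z])-[x0,y0])*3+[ox,0] for a in t]);print(n,z,P.min(0),P.max(0))
    for mx,my in((.512,.350),(.514,.350),(.517,.349),(.5127,.354)):
        a=np.array([.470,-.171,.866]);h=np.array([.94,-.342,0]);e1=.866*h-np.array([0,0,.5]);e2=np.cross(a,e1)
        P=np.array([(proj(p,np.array([mx,my,.1345])+.0435*(np.cos(s)*e1+np.sin(s)*e2))-[x0,y0])*3+[ox,0] for s in t]);print(n,mx,my,P.min(0),P.max(0))
E
python3 - <<'E'
import cv2,numpy as np
im=cv2.imread('pics/h3.png');g=(255*(im/255.)**.45).astype('uint8')
cv2.imwrite('pics/h3g.png',g)
E
```

```text
scene 0.1951 [112.08433247 138.33077267] [308.66244268 262.95335078]
scene 0.1891 [110.83759754 148.16076857] [306.48589525 273.18748014]
scene 0.512 0.35 [113.91362964 214.12214153] [293.59099775 376.93282118]
scene 0.514 0.35 [111.66321771 216.12640432] [291.52380435 379.32032212]
scene 0.517 0.349 [106.54101347 218.26492007] [286.46207896 381.86331971]
scene 0.5127 0.354 [120.07481515 218.32838953] [300.67264292 381.96223811]
side 0.1951 [550.45349316 190.11376093] [657.55256153 234.74667599]
side 0.1891 [550.95324112 196.63133422] [657.8292718 241.5012138]
side 0.512 0.35 [555.39712755 251.11697327] [649.02851536 305.27700445]
side 0.514 0.35 [557.38675475 250.45103242] [650.91880675 304.55963845]
side 0.517 0.349 [561.04691007 249.84447787] [654.45772565 303.90548176]
side 0.5127 0.354 [553.37754913 249.3201805 ] [646.86386874 303.34457223]
```

View pics/h3g.png

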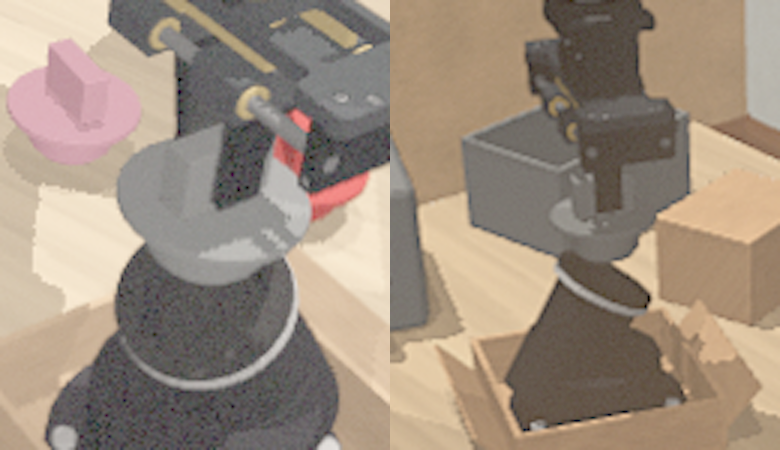

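```bash
python3 - <<'E'
from h import *
import json
from scipy.optimize import least_squares
np.set_printoptions(precision=4,suppress=True)
p2=r.camera_params('wrist');json.dump({k:np.array(v).tolist() for k,v in p2.items()},open('w2.json','w'))
p1=json.load(open('wmb.json'))
w1=cv2.imread('pics/wmb.png');w2=cv2.imread('pics/h3w.png')
def refine(w,u):
    u=np.round(u).astype(int);x,y=u;c=cv2.cvtColor(w,cv2.COLOR_BGR2GRAY)[y-8:y+9,x-8:x+9].astype(float)
    m=c>170
    n,l,st,ce=cv2.connectedComponentsWithStats(m.astype(np.uint8))
    b=min(range(1,n),key=lambda i:np.hypot(*(ce[i]-8))) 
    return ce[b]+u-8,st[b][4]
A=[(260,52),(238,122),(325,43),(280,168)];B=[(360,138),(277,138),(387,203),(246,200)]
ra=[refine(w1,u) for u in A];rb=[refine(w2,u) for u in B];print(ra,rb)
# use only full discs: weights
a=[x[0] for x in ra];b=[x[0] for x in rb]
for idx in ([0,1,2,3],[2,3],[0,1,3]):
    def rs(q):
        out=[]
        for k,i in enumerate(idx):
            X=np.array([q[3+2*k],q[4+2*k],q[2]])
            out+=list(proj(p1,X)+q[:2]-a[i])+list(proj(p2,X)+q[:2]-b[i])
        return np.array(out+[(q[2]-.02)/.003])
    f=least_squares(rs,[0,0,.02]+[.51,.35]*len(idx));print(f.x,np.round(f.fun,2))
E
```

```text
[(array([260. ,  51.5]), np.int32(12)), (array([237.1667, 122.25  ]), np.int32(12)), (array([325.1707,  42.439 ]), np.int32(41)), (array([279.3077, 168.1429]), np.int32(91))] [(array([357.6279, 137.0465]), np.int32(43)), (array([276.7143, 134.381 ]), np.int32(21)), (array([386.8163, 202.3571]), np.int32(98)), (array([245.4138, 198.8017]), np.int32(116))]
[-0.9852 -0.6128  0.0195  0.4606  0.4125  0.4322  0.3416  0.5294  0.4205
  0.4779  0.2908] [ 0.14  0.12  0.07 -0.14  0.   -0.68 -0.56  0.21 -0.22  0.72  0.76 -0.02
  0.04 -0.26 -0.22  0.06 -0.16]
[-1.2229 -1.01    0.0197  0.5298  0.4203  0.4783  0.2906] [-0.14  0.46  0.49 -0.01  0.12 -0.53 -0.46  0.09 -0.11]
[-0.6571 -0.248   0.0199  0.4602  0.4125  0.4319  0.3417  0.4775  0.2909] [ 0.07  0.39  0.33 -0.17 -0.05 -0.41 -0.32  0.17 -0.03 -0.    0.01  0.03
 -0.04]
```

```bash
python3 - <<'E'
import numpy as np
P=np.array([[.4606,.4125],[.4322,.3416],[.5294,.4205],[.4779,.2908]])
A=np.c_[2*P,np.ones(4)];b=(P**2).sum(1);c=np.linalg.lstsq(A,b,rcond=None)[0]
R=np.sqrt(c[2]+c[0]**2+c[1]**2);print(c[:2],R,np.hypot(*(P-c[:2]).T),np.degrees(np.arctan2(*(P-c[:2]).T[::-1])))
E
sed -i 's/def rs(q):/def rs(q):/; s/pw=json.load(open(.wmb.json.))/pw=json.load(open("wmb.json"));pw["cx"]-=1;pw["cy"]-=.6/' fitb.py; python3 fitb.py|sed -n '/wrist only/,$p'
```

```text
[0.50105973 0.35632775] 0.06982547682953813 [0.06922652 0.07041711 0.07015161 0.06950007] [ 125.7644445  -167.92744296   66.17240109 -109.46513893]
wrist only
[ 0.5175  0.3484 -0.354   0.0435] -20.28041217858138 [-0.1 -0.1  0.6 -0.1 -0.3 -0.8  0.5  0.5 -0.1 -0.7  0.3  0.3 -0.1 -0.5]
[ 0.5181  0.3478 -0.2395  0.043 ] -13.725171486959802 [ 1.1  0.6 -0.7 -1.1 -0.2  0.2  0.5  1.  -1. ]
[0.512  0.3501] [-0.1  1.2  0.3 -0.5 -1.  -0.1  0.3 -0.8 -0.6  0.8  1.3 -0.9 -1.8]
[0.5109 0.3445] [ 0.5  1.4  1.7  1.3 -0.1  0.7  0.8  1.1  1.2  0.9]
```

Request:
play_rows --pt "0 0 12" --pt "-20 8 12" --pt "-45 19 12" --pt "-73 31 10" --pt "-73 31 -6" --pt "-73 31 -15" --pt "-73 31 -15" --pt "-73 31 -15" --twist '[0,0,0,0,0,0,0,0]' --fingers '[0,0,0,0,0,0,0,0]' --force 15

```text
time: 8.4
ee_pos: [0.4439, 0.3799, 0.213]
ee_rot: [0.0, 0.175, 0.985, 0.0]
force: [-0.0, -0.1, -1.1]
finger_gap: 0.0178
```

```bash
cat > look.py <<'E'
from h import *
import sys
n=sys.argv[1];xs,ys,xd,yd=[int(v) for v in sys.argv[2:6]]
a=r.read_camera('scene');b=r.read_camera('side')
f=lambda im,x,y:cv2.resize(im[y:y+150,x:x+130],None,fx=3,fy=3,interpolation=cv2.INTER_CUBIC)
im=np.hstack([f(a,xs,ys),f(b,xd,yd)])
cv2.imwrite(f'pics/{n}.png',(255*(im/255.)**.6).astype('uint8'))
E
python3 look.py k1 400 230 180 90
```

```text
(no output)
```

View pics/k1.png

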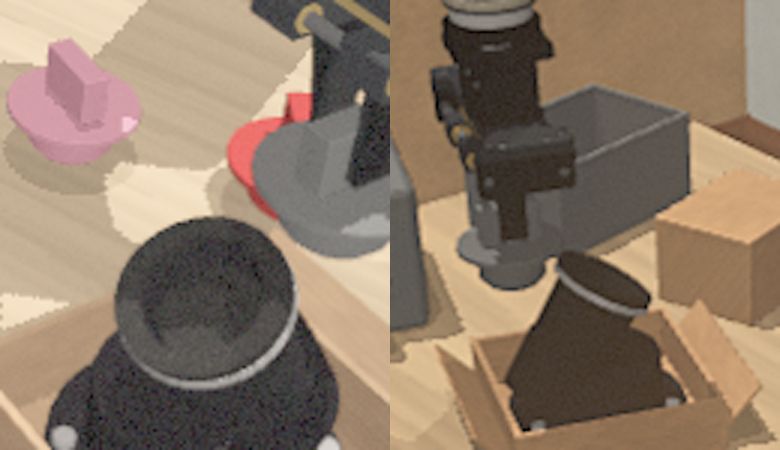

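Request:
play_rows --pt "12 -5 0" --pt "17 -7 2" --pt "21 -8 4" --pt "26 -10 5" --pt "31 -12 6" --pt "35 -14 7" --pt "39 -15 7" --pt "42 -16 7" --pt "42 -16 7" --pt "42 -16 7" --twist '[0,0,0,0,0,0,0,0,0,0]' --fingers '[0,0,0,0,0,0,0,0,0,0]' --force 15

```text
time: 9.5
ee_pos: [0.4853, 0.3637, 0.2192]
ee_rot: [0.0, 0.175, 0.985, -0.0]
force: [0.5, 0.3, -0.4]
finger_gap: 0.0179
```

```bash
python3 look.py k2 400 230 180 90
```

```text
(no output)
```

View pics/k2.png

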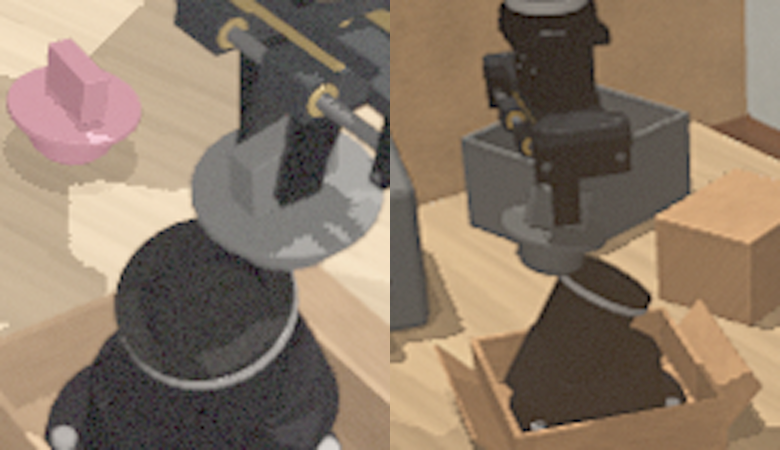

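```bash
cat > ov.py <<'E'
from h import *
import sys
# overlay flange top circle for thetas
n=sys.argv[1];th=[float(v) for v in sys.argv[2].split(',')];sh=float(sys.argv[3]) if len(sys.argv)>3 else 0
T=r.get_obs()['ee_pos'];P=T-[0,0,.006]
h=np.array([.931,-.365,0]);z=np.array([0,0,1.]);e2=np.array([.365,.931,0])
out=[]
for c in('scene','side'):
    p=r.camera_params(c);im=r.read_camera(c);k=5
    g=proj(p,P);x0,y0=int(g[0])-38,int(g[1])-45
    cr=cv2.resize(im[y0:y0+100,x0:x0+78],None,fx=k,fy=k,interpolation=cv2.INTER_CUBIC);cr=(255*(cr/255.)**.6).astype('uint8')
    for i,t in enumerate(th):
        t=np.radians(t);a=np.sin(t)*h+np.cos(t)*z;rr=np.cos(t)*h-np.sin(t)*z
        C=P-.0265*a+sh/1000*rr
        Q=np.array([(proj(p,C+.044*(np.cos(s)*rr+np.sin(s)*e2))-[x0,y0]+.5)*k for s in np.linspace(0,2*np.pi,90)])
        cv2.polylines(cr,[np.round(Q).astype(np.int32)],True,[(0,0,255),(0,255,0),(255,0,0)][i],1)
    out.append(cr)
cv2.imwrite(f'pics/{n}.png',np.hstack(out))
E
python3 ov.py k3 10,20,30
```

```text
(no output)
```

View pics/k3.png

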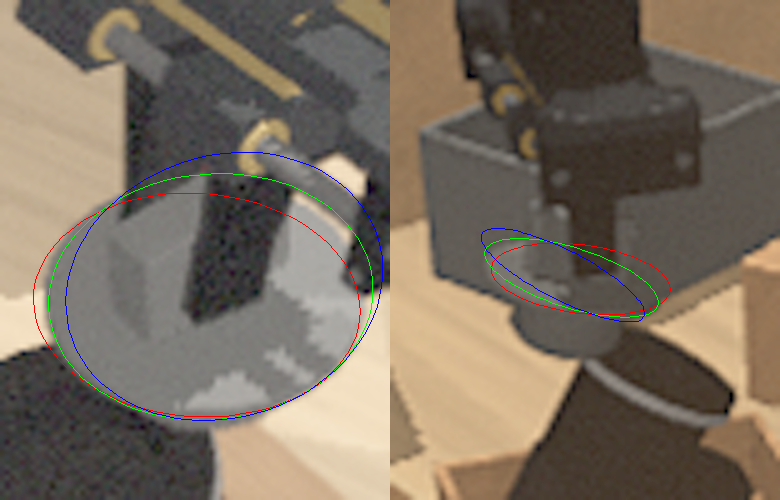

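Request:
play_rows --pt "0 0 -5" --pt "3 -1 -6" --pt "6 -2 -6" --pt "9 -4 -5" --pt "12 -5 -5" --pt "12 -5 -5" --twist '[0,0,0,0,0,0]' --fingers '[0,0,0,0,0,0]' --force 15

```text
time: 10.3
ee_pos: [0.4971, 0.3588, 0.214]
ee_rot: [-0.0, 0.175, 0.985, -0.0]
force: [-0.2, 0.1, -0.3]
finger_gap: 0.0179
```

```bash
python3 ov.py k4 20,30,36
```

```text
(no output)
```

View pics/k4.png

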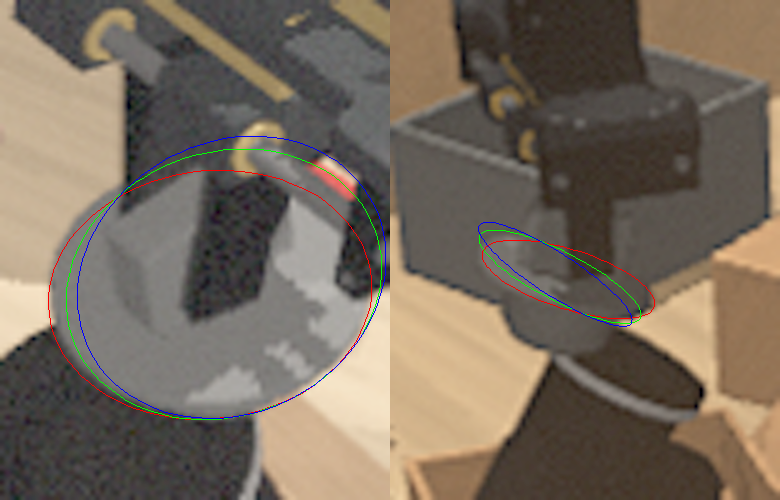

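```bash
python3 - <<'E'
from h import *
a=r.read_camera('side');p=r.camera_params('side')
w=r.read_camera('wrist');cv2.imwrite('pics/k5w.png',w)
x0,y0,k=205,110,8
c=cv2.resize(a[y0:y0+75,x0:x0+95],None,fx=k,fy=k,interpolation=cv2.INTER_CUBIC);c=(255*(c/255.)**.5).astype('uint8')
T=r.get_obs()['ee_pos'];P=T-[0,0,.006]
h=np.array([.931,-.365,0]);z=np.array([0,0,1.]);e2=np.array([.365,.931,0])
def dr(C,t,rad,col):
    t=np.radians(t);rr=np.cos(t)*h-np.sin(t)*z
    Q=np.array([(proj(p,C+rad*(np.cos(s)*rr+np.sin(s)*e2))-[x0,y0]+.5)*k for s in np.linspace(0,2*np.pi,90)])
    cv2.polylines(c,[np.round(Q).astype(np.int32)],True,col,1)
for t,col in((24,(0,255,0)),):
    tt=np.radians(t);A=np.sin(tt)*h+np.cos(tt)*z
    dr(P-.0265*A,t,.044,col);dr(P-.0325*A,t,.044,col);dr(P-.0625*A,t,.028,col)
M=np.array([.5174,.3499,.1345]);dr(M,30,.0435,(0,0,255));dr(M,30,.0305,(0,0,255))
cv2.imwrite('pics/k5.png',c)
E
```

```text
(no output)
```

View pics/k5.png

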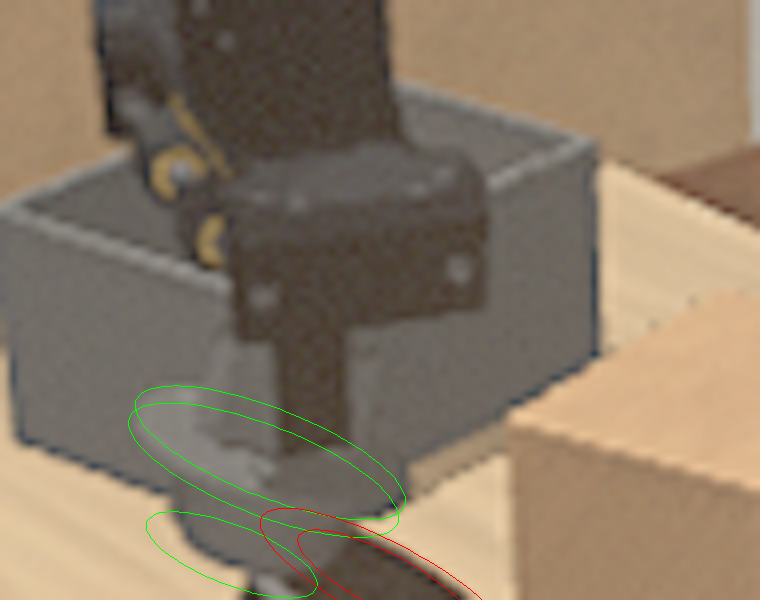

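View pics/k5w.png

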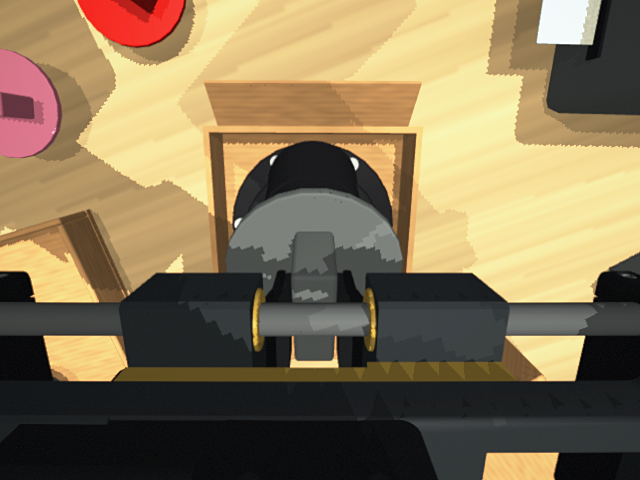

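```bash
cat > ovw.py <<'E'
from h import *
import sys
n=sys.argv[1];th=[float(v) for v in sys.argv[2].split(',')];sh=float(sys.argv[3]) if len(sys.argv)>3 else 0
p=r.camera_params('wrist');im=r.read_camera('wrist');p['cx']-=1;p['cy']-=.6
T=r.get_obs()['ee_pos'];P=T-[0,0,.006]
h=np.array([.931,-.365,0]);z=np.array([0,0,1.]);e2=np.array([.365,.931,0])
x0,y0,k=200,130,3.6
c=cv2.resize(im[y0:y0+150,x0:x0+220],None,fx=k,fy=k,interpolation=cv2.INTER_CUBIC)
for i,t in enumerate(th):
    t=np.radians(t);a=np.sin(t)*h+np.cos(t)*z;rr=np.cos(t)*h-np.sin(t)*z
    C=P-.0265*a+sh/1000*rr
    for Q in ([C+.044*(np.cos(s)*rr+np.sin(s)*e2) for s in np.linspace(0,2*np.pi,90)],[C+.034*a+sx*.025*rr+sy*.009*e2 for sx,sy in((1,1),(1,-1),(-1,-1),(-1,1))]):
        Q=np.array([(proj(p,X)-[x0,y0]+.5)*k for X in Q])
        cv2.polylines(c,[np.round(Q).astype(np.int32)],True,[(0,0,255),(0,255,0),(255,0,0)][i],1)
cv2.imwrite(f'pics/{n}.png',c)
E
python3 ovw.py k6 0,12,24
```

```text
(no output)
```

View pics/k6.png

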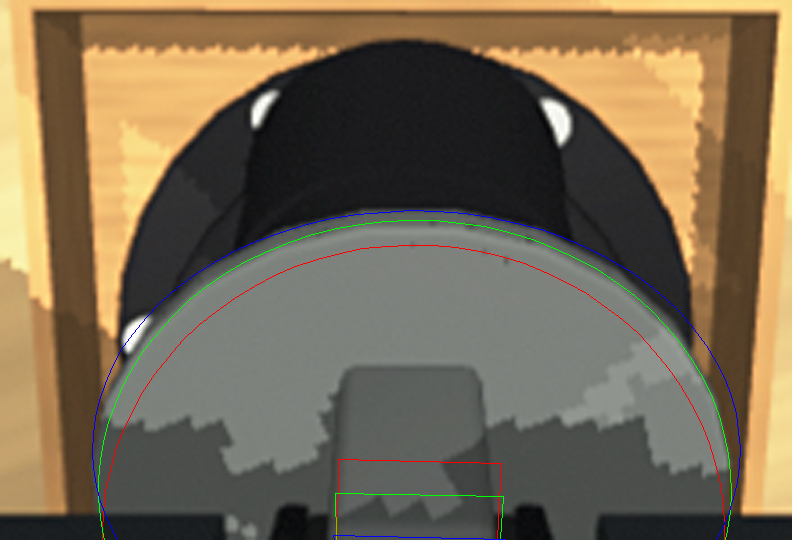

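```bash
python3 - <<'E'
from h import *
im=cv2.imread('pics/k5w.png');f=lambda a:(255*(a/255.)**.6).astype('uint8')
cv2.imwrite('pics/k7.png',f(cv2.resize(im[180:375,220:410],None,fx=3.05,fy=3.05,interpolation=cv2.INTER_CUBIC)))
b=r.read_camera('scene');cv2.imwrite('pics/k7s.png',f(cv2.resize(b[245:345,430:530],None,fx=6,fy=6,interpolation=cv2.INTER_CUBIC)))
E
```

```text
(no output)
```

View pics/k7.png

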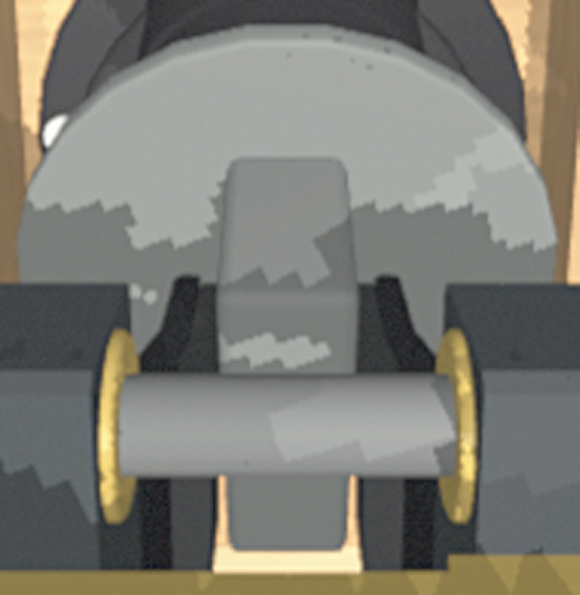

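View pics/k7s.png

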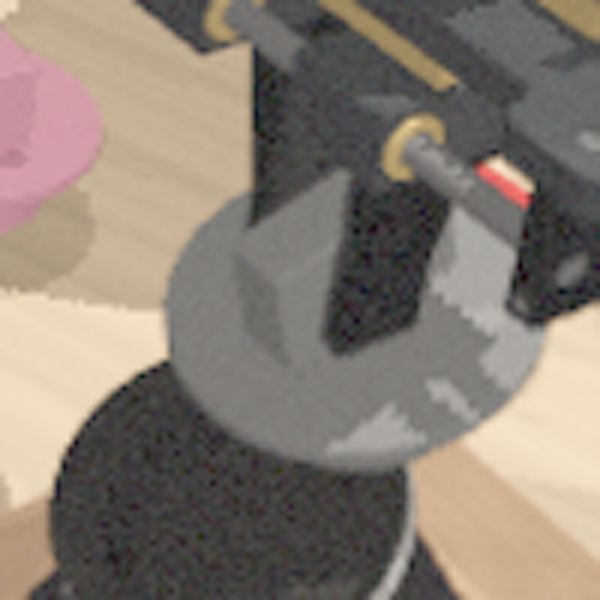

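```bash
cat > fitw.py <<'E'
from h import *
from scipy.optimize import least_squares
np.set_printoptions(precision=3,suppress=True)
p=r.camera_params('wrist');p['cx']-=1;p['cy']-=.6
P=r.get_obs()['ee_pos']-[0,0,.006]
phi=np.radians(-20.)
h=np.array([np.cos(phi),np.sin(phi),0]);z=np.array([0,0,1.]);e2=np.array([-h[1],h[0],0])
def fit(top1,top2,base,apex,cols,w=1):
    def rs(q):
        t,sr,sa,se=q;a=np.sin(t)*h+np.cos(t)*z;rr=np.cos(t)*h-np.sin(t)*z
        C=P+(-.0265+sa)*a+sr*rr+se*e2;f=lambda x,y,zz:proj(p,C+x*rr+y*e2+zz*a)
        F=np.array([f(.044*np.cos(s),.044*np.sin(s),0) for s in np.linspace(0,2*np.pi,180)])
        A=[f(-.025,y,.034) for y in(-.009,.009)];B=[f(.025,y,.034) for y in(-.009,.009)];D=[f(-.025,y,0) for y in(-.009,.009)]
        o=[np.mean([v[1] for v in A])-top1,np.mean([v[1] for v in B])-top2,np.mean([v[1] for v in D])-base,F[:,1].min()-apex,F[:,0].min()-cols[0],F[:,0].max()-cols[1]]
        return np.array(o)
    f=least_squares(rs,[.2,0,0,0],x_scale=[.1,.005,.005,.005]);print(np.degrees(f.x[0]),f.x[1:]*1000,f.fun);return f.x
if __name__=='__main__': fit(275.7,359.7,231.8,192.5,(225.9,402.3))
E
python3 fitw.py
```

```text
17.614848145696527 [ 2.496 -0.784 -0.036] [ 0.17   0.772 -1.689  0.662  0.513 -0.513]
```

```bash
cat > ov2.py <<'E'
from h import *
import sys
n=sys.argv[1];t=np.radians(float(sys.argv[2]));sr=float(sys.argv[3])/1000;sa=float(sys.argv[4])/1000
P=r.get_obs()['ee_pos']-[0,0,.006]
phi=np.radians(-20.);h=np.array([np.cos(phi),np.sin(phi),0]);z=np.array([0,0,1.]);e2=np.array([-h[1],h[0],0])
M=np.array([.5174,.3499,.1345])
out=[]
for cam in('scene','side'):
    p=r.camera_params(cam);im=r.read_camera(cam);k=5
    g=proj(p,(P+M)/2);x0,y0=int(g[0])-39,int(g[1])-50
    c=cv2.resize(im[y0:y0+110,x0:x0+78],None,fx=k,fy=k,interpolation=cv2.INTER_CUBIC);c=(255*(c/255.)**.5).astype('uint8')
    def dr(C,t,rad,col):
        rr=np.cos(t)*h-np.sin(t)*z
        Q=np.array([(proj(p,C+rad*(np.cos(s)*rr+np.sin(s)*e2))-[x0,y0]+.5)*k for s in np.linspace(0,2*np.pi,90)])
        cv2.polylines(c,[np.round(Q).astype(np.int32)],True,col,1)
    a=np.sin(t)*h+np.cos(t)*z;rr=np.cos(t)*h-np.sin(t)*z
    C=P+(-.0265+sa)*a+sr*rr
    dr(C,t,.044,(0,255,0));dr(C-.036*a,t,.028,(0,255,255));dr(C-.006*a,t,.028,(0,255,255))
    dr(M,np.pi/6,.0435,(0,0,255));dr(M,np.pi/6,.0305,(0,0,255))
    out.append(c)
cv2.imwrite(f'pics/{n}.png',np.hstack(out))
E
python3 ov2.py k8 17.6 2.5 -0.8
```

```text
(no output)
```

View pics/k8.png

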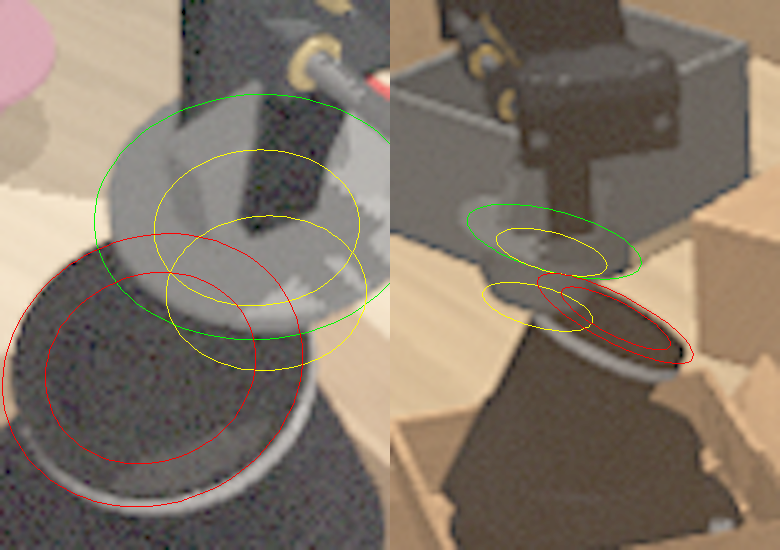

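```bash
cat > fz.py <<'E'
import io,contextlib
with contextlib.redirect_stdout(io.StringIO()):
    from fitb import *
for nm,sets in (('in',[(WI,.0305)]),('out',[(WO,.0435)]),('both',[(WI,.0305),(WO,.0435)])):
    def rs(q):
        out=[]
        for P,rad in sets:
            C=circ(np.array(q[:3]),q[3],360,rad,np.pi/6)
            Q=np.array([proj(pw,X) for X in C]);ctr=Q.mean(0)
            for u in P:
                dd=np.hypot(*(Q-u).T);i=dd.argmin();out.append(dd[i]*np.sign(np.hypot(*(u-ctr))-np.hypot(*(Q[i]-ctr))))
        return np.array(out)
    f=least_squares(rs,[.512,.352,.13,-.35],diff_step=1e-4,x_scale=[.01,.01,.01,.3]);print(nm,f.x,np.degrees(f.x[3]),f.cost)
E
python3 fz.py; python3 - <<'E'
import sys;sys.path.insert(0,'.')
from h import *
P=np.array([.4439,.3799,.213])  # k1 pose
for n in('scene','side'):
    p=r.camera_params(n)
    Q=np.array([proj(p,P+[.044*np.cos(s),.044*np.sin(s),-.0325]) for s in np.linspace(0,6.28,180)]);print(n,Q.min(0),Q.max(0))
    Q=np.array([proj(p,P+[.044*np.cos(s),.044*np.sin(s),-.0385]) for s in np.linspace(0,6.28,180)]);print(n,Q.min(0),Q.max(0))
E
```

```text
in [ 0.5175  0.3486  0.1341 -0.2635] -15.099844373858723 1.9132722441322014
out [ 0.5177  0.3478  0.1309 -0.3254] -18.646407875309134 1.1759112432892573
both [ 0.5178  0.3486  0.1314 -0.2588] -14.830472897245864 8.113203017771859
scene [482.70869095 270.26469835] [546.09466946 309.27423167]
scene [482.11942677 273.42695351] [545.21449173 312.56605213]
side [201.92538136 162.24504995] [238.11010002 177.70755189]
side [202.15963679 164.41754227] [238.2676082  179.95827436]
```

Request:
play_rows --pt "0 0 10" --pt "0 0 22" --pt "0 0 30" --pt "0 0 30" --pt "0 0 30" --twist '[0,0,0,0,0]' --fingers '[0,0,0,0,0]'

```text
time: 11.2
ee_pos: [0.4971, 0.3591, 0.2452]
ee_rot: [0.0, 0.174, 0.985, 0.0]
force: [0.4, 0.6, -0.8]
finger_gap: 0.0176
```

```bash
python3 look.py m1 400 220 180 80; python3 ov2.py m2 17.6 2.5 -.8
python3 - <<'E'
from h import *
im=r.read_camera('wrist');f=lambda a:(255*(a/255.)**.6).astype('uint8')
cv2.imwrite('pics/m3.png',f(cv2.resize(im[170:375,210:420],None,fx=3,fy=3,interpolation=cv2.INTER_CUBIC)))
E
```

```text
(no output)
```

View pics/m1.png

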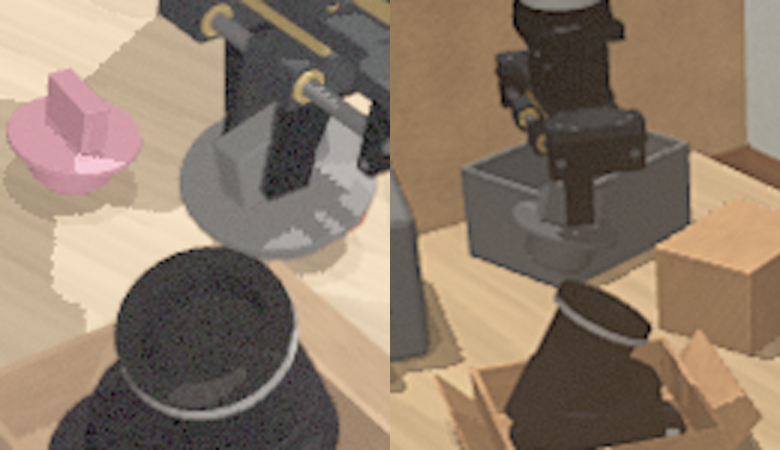

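View pics/m2.png

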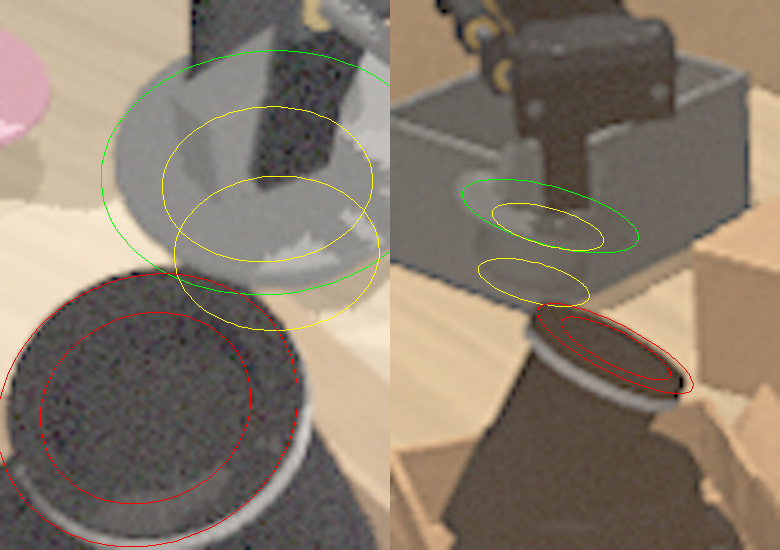

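View pics/m3.png

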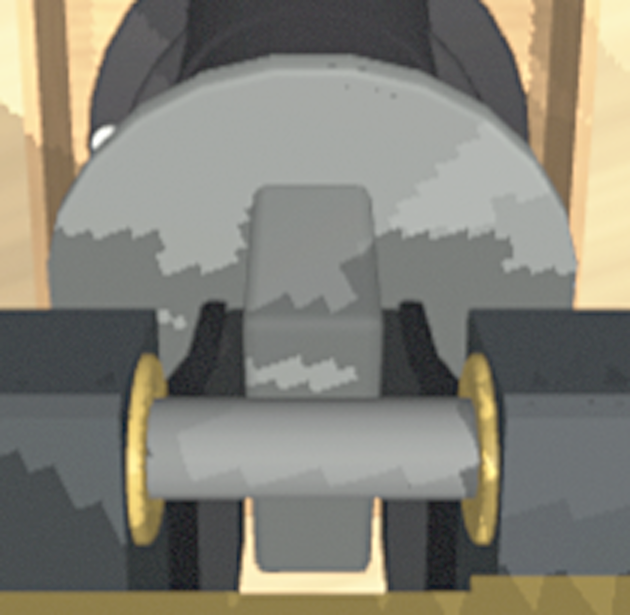

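```bash
cat > fit3.py <<'E'
from h import *
from scipy.optimize import least_squares
np.set_printoptions(precision=2,suppress=True)
pw=r.camera_params('wrist');pw['cx']-=1;pw['cy']-=.6
ps=r.camera_params('scene');pd=r.camera_params('side')
P=r.get_obs()['ee_pos']-[0,0,.006]
phi=np.radians(-20.);h=np.array([np.cos(phi),np.sin(phi),0]);z=np.array([0,0,1.]);e2=np.array([-h[1],h[0],0])
S=np.linspace(0,2*np.pi,180)
def model(q):
    t,sr,sa,se=q;a=np.sin(t)*h+np.cos(t)*z;rr=np.cos(t)*h-np.sin(t)*z
    C=P+(-.0265+sa)*a+sr*rr+se*e2;f=lambda p,x,y,zz:proj(p,C+x*rr+y*e2+zz*a)
    ci=lambda p,rad,zz:np.array([f(p,rad*np.cos(s),rad*np.sin(s),zz) for s in S])
    F=ci(pw,.044,0)
    m=lambda x,zz:f(pw,x,0,zz)[1]
    w=[m(-.025,.034),m(.025,.034),m(-.025,0),F[:,1].min(),F[:,0].min(),F[:,0].max()]
    sc=[ci(ps,.044,0)[:,0].min()+1.6,ci(ps,.044,-.006)[:,1].max()+2]
    sd=[ci(pd,.044,0)[:,0].min(),ci(pd,.027,-.036)[:,1].max()]
    return np.array(w+sc+sd)
obs=np.array([276,360,231.7,192.7,226,402.3,460.3,305.7,221,170.7])
if __name__=='__main__':
    for W in (np.ones(10),np.array([1]*6+[0]*4),np.array([.3]*6+[1]*4)):
        f=least_squares(lambda q:W*(model(q)-obs),[.2,0,0,0],x_scale=[.1,.005,.005,.005]);print(np.degrees(f.x[0]),f.x[1:]*1000,model(f.x)-obs)
E
python3 fit3.py
```

```text
17.78534231391816 [ 0.52  1.89 -0.17] [ 0.41  2.45 -2.27 -1.05 -1.53  0.99 -1.24  4.54  0.39  1.82]
17.68466927310897 [ 2.53 -0.7  -0.03] [ 0.14  0.65 -1.46  0.6   0.42 -0.42 -2.1   6.64  0.94  2.87]
17.38437309617498 [-2.38  5.8  -0.6 ] [ 0.46  5.77 -3.19 -3.35 -4.94  2.62 -0.26  1.31 -0.33  0.29]
```

Request:
play_rows --pt "23 -9 0" --pt "45 -17 -5" --pt "45 -17 -25" --pt "45 -17 -38" --pt "45 -17 -38" --pt "45 -17 -38" --twist '[0,0,0,0,0,0]' --fingers '[0,0,0,0,0,0]' --force 15

```text
time: 12.05
ee_pos: [0.5413, 0.3422, 0.2061]
ee_rot: [-0.001, 0.174, 0.985, -0.0]
force: [0.1, 1.5, -0.6]
finger_gap: 0.0179
```

```bash
python3 look.py m5 400 220 180 80; python3 -c "
from h import *
w=r.read_camera('wrist');cv2.imwrite('pics/m5w.png',w)"
```

```text
(no output)
```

View pics/m5.png

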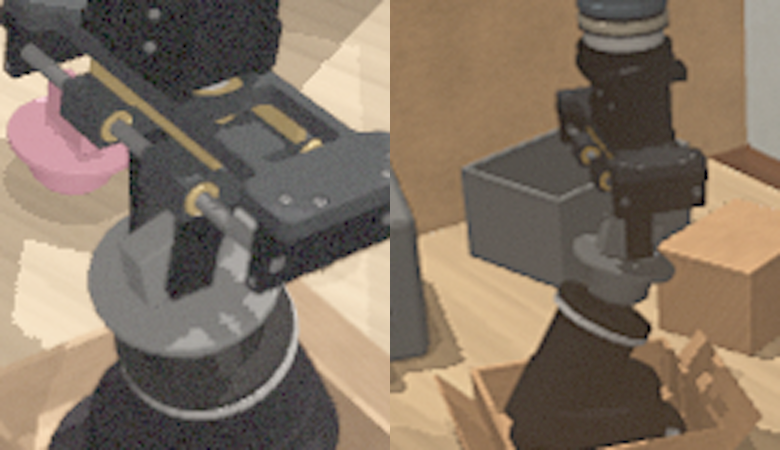

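View pics/m5w.png

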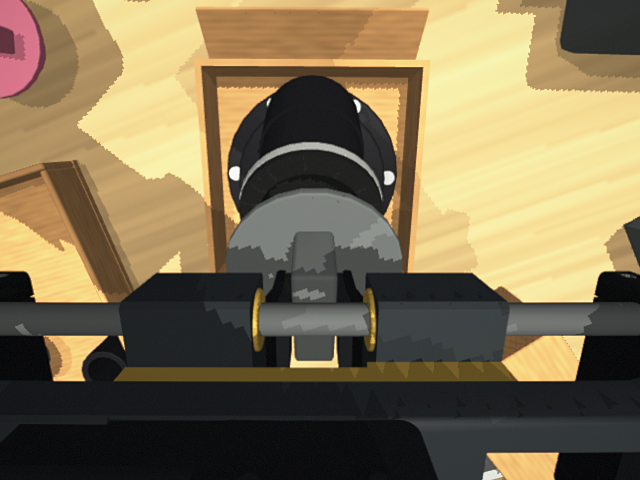

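```bash
python3 - <<'E'
from h import *
p=r.camera_params('wrist');p['cx']-=1;p['cy']-=.6
im=cv2.imread('pics/m5w.png')
cv2.imwrite('pics/m6.png',(255*(cv2.resize(im[120:240,215:415],None,fx=4,fy=4,interpolation=cv2.INTER_CUBIC)/255.)**.5).astype('uint8'))
h=np.array([.9397,-.342]);M=np.array([.5176,.349])
for row in(148,150,152):
    for z in(.1527,.1547,.1567):
        X=atz(p,(312,row),z);d=X[:2]-M;print(row,z,d@h*1000,d@[.342,.9397]*1000)
E
```

```text
148 0.1527 -41.24004438507824 1.4121295880101332
148 0.1547 -41.26960630278712 1.4137443209782081
148 0.1567 -41.29916822049591 1.41535905394625
150 0.1527 -40.22572713550575 1.4093890003100709
150 0.1547 -40.265950940136946 1.411032540671641
150 0.1567 -40.30617474476809 1.4126760810332304
152 0.1527 -39.20858510362612 1.4066405666508026
152 0.1547 -39.259500487575714 1.4083129968778512
152 0.1567 -39.310415871525315 1.4099854271048995
```

View pics/m6.png

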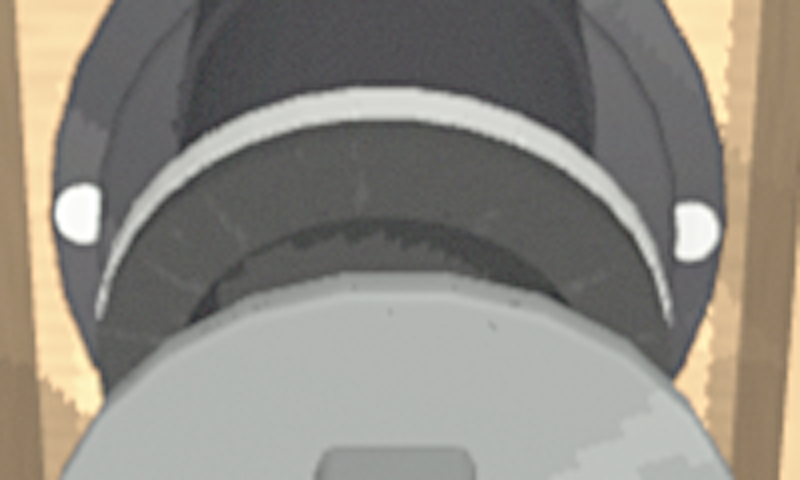

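Request:
play_rows --pt "-1 -1 0" --pt "-3 0 -4" --pt "-5 0 -8" --pt "-8 1 -12" --pt "-10 2 -16" --pt "-10 2 -16" --twist '[0,0,0,0,0,0]' --fingers '[0,0,0,0,0,0]' --force 10

```text
time: 12.8
ee_pos: [0.531, 0.344, 0.1896]
ee_rot: [-0.001, 0.174, 0.985, -0.001]
force: [-0.2, -0.8, -0.3]
finger_gap: 0.018
```

```bash
python3 look.py m7 400 220 180 80; python3 -c "
from h import *
w=r.read_camera('wrist');cv2.imwrite('pics/m7w.png',(255*(cv2.resize(w[130:370,200:430],None,fx=2.5,fy=2.5)/255.)**.6).astype('uint8'))"
```

```text
(no output)
```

View pics/m7.png

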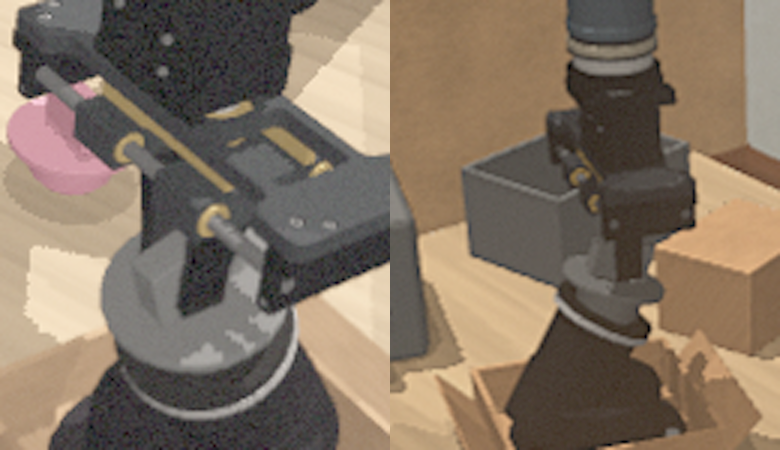

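View pics/m7w.png

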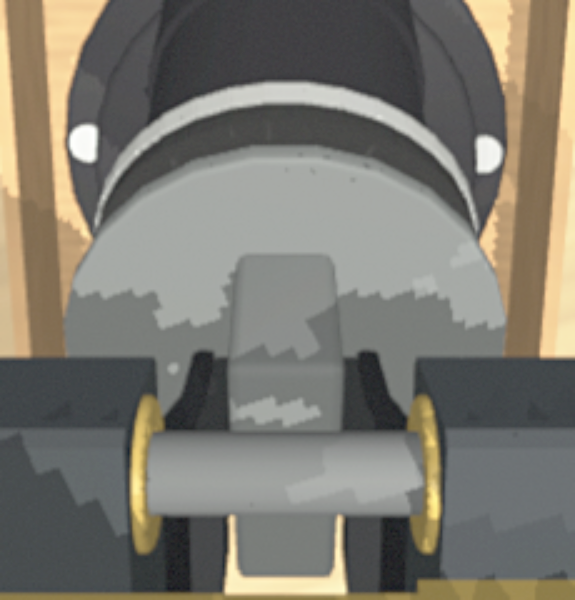

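Request:
play_rows --pt "-1 0 -2" --pt "-2 1 -4" --pt "-3 1 -6" --pt "-3 1 -6" --twist '[0,0,0,0]' --fingers '[0,0,0,0]' --force 10

```text
time: 13.35
ee_pos: [0.5285, 0.3449, 0.1841]
ee_rot: [-0.0, 0.174, 0.985, -0.0]
force: [-0.3, 0.2, 0.0]
finger_gap: 0.0178
```

Request:
play_rows --pt "0 0 -3" --pt "2 -1 -4" --pt "4 -1 -5" --pt "6 -2 -5" --pt "9 -3 -6" --pt "9 -3 -6" --twist '[0,0,0,0,0,0]' --fingers '[0,0,0,0,0,0]' --force 10

```text
time: 13.95
ee_pos: [0.5385, 0.3419, 0.1785]
ee_rot: [0.0, 0.175, 0.985, 0.0]
force: [-1.6, 0.4, 0.3]
finger_gap: 0.0179
```

```bash
python3 look.py m8 400 220 180 80; python3 -c "
from h import *
w=r.read_camera('wrist');cv2.imwrite('pics/m8w.png',(255*(cv2.resize(w[130:370,200:430],None,fx=2.5,fy=2.5)/255.)**.6).astype('uint8'))"
```

```text
(no output)
```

View pics/m8.png

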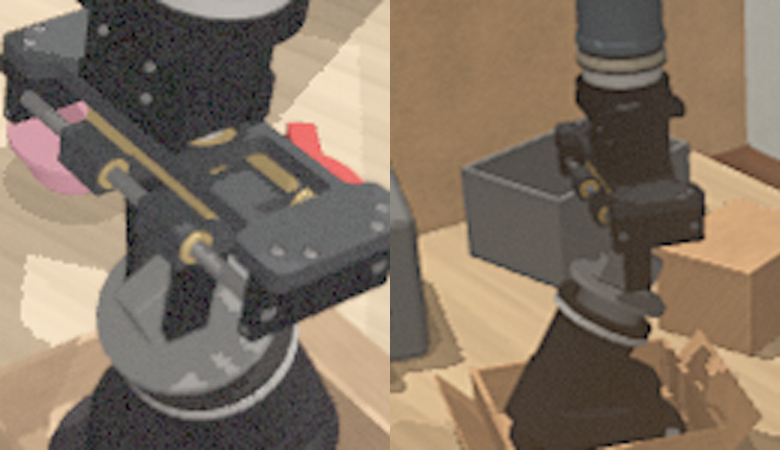

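View pics/m8w.png

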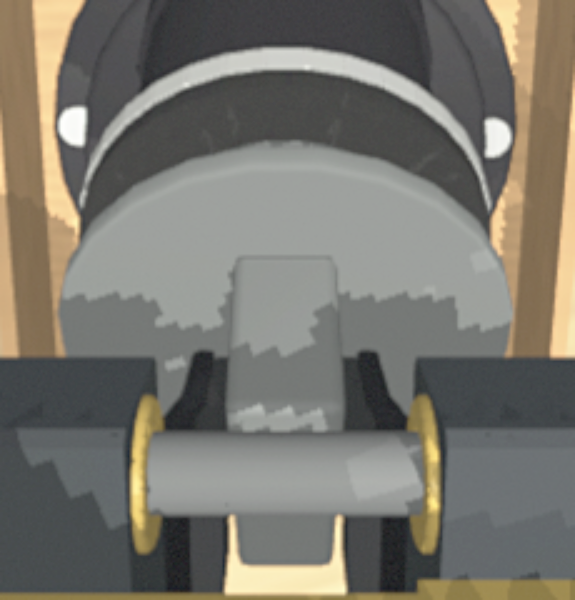

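Request:
play_rows --pt "0 0 0" --pt "0 0 0" --pt "-1 0 -2" --pt "-2 1 -4" --pt "-3 1 -6" --pt "-4 1.5 -7.5" --pt "-5 2 -9" --pt "-5 2 -9" --twist '[0,0,0,0,0,0,0,0]' --fingers '[0,0,0,0,0,0,0,0]' --force 40

```text
time: 14.9
ee_pos: [0.5345, 0.3435, 0.1714]
ee_rot: [0.002, 0.174, 0.985, -0.0]
force: [0.3, -3.0, 6.8]
finger_gap: 0.0179
```

```bash
python3 look.py m9 400 220 180 80
```

```text
(no output)
```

View pics/m9.png

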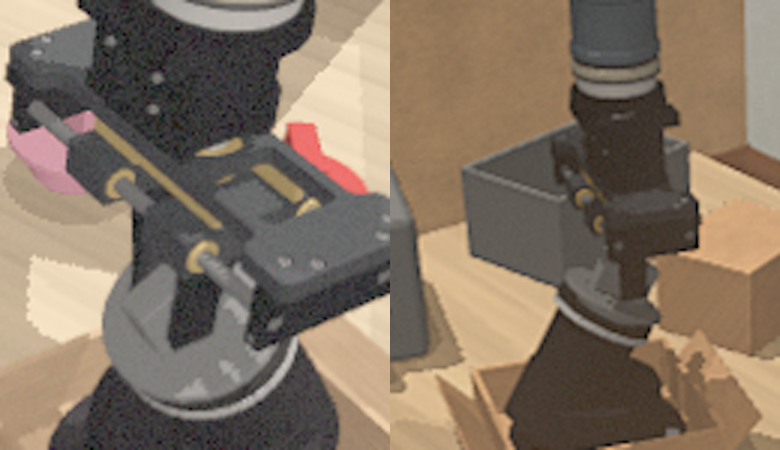

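Request:
play_rows --pt "-0.5 0.2 -1" --pt "-1 0.4 -2" --pt "-1.5 0.6 -3" --pt "-2 0.8 -4" --pt "-2.5 1 -5" --pt "-2.5 1 -5" --twist '[0,0,0,0,0,0]' --fingers '[0,0,0,0,0,0]' --force 40

```text
time: 15.6
ee_pos: [0.5324, 0.3446, 0.1673]
ee_rot: [0.003, 0.174, 0.985, 0.0]
force: [-0.2, -3.8, 12.0]
finger_gap: 0.0179
```

Request:
play_rows --pt "-0.5 0.2 -1" --pt "-1 0.4 -2" --pt "-1 0.4 -2" --twist '[0,0,0]' --fingers '[0,0,0]'

```text
time: 15.9
ee_pos: [0.5315, 0.345, 0.1655]
ee_rot: [0.003, 0.174, 0.985, 0.0]
force: [0.1, -3.2, 12.0]
finger_gap: 0.0179
```

```bash
python3 ov.py m10 30; python3 look.py m11 400 220 180 80
```

```text
(no output)
```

View pics/m11.png

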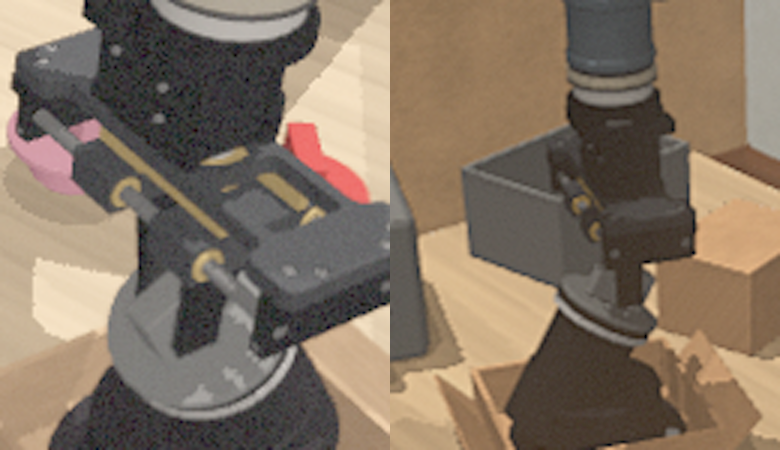

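Request:
play_rows --pt "-0.5 0.2 -1" --pt "-1 0.4 -2" --pt "-1.5 0.5 -2.6" --pt "-1.5 0.5 -2.6" --twist '[0,0,0,0]' --fingers '[0,0,0,0]'

```text
time: 16.5
ee_pos: [0.5311, 0.3451, 0.1645]
ee_rot: [0.004, 0.174, 0.985, 0.0]
force: [-0.0, -5.7, 18.3]
finger_gap: 0.0175
```

Request:
play_rows --pt "-0.5 0.2 -1" --pt "-0.8 0.3 -1.5" --pt "-0.8 0.3 -1.5" --twist '[0,0,0]' --fingers '[0,0,0]'

```text
time: 16.8
ee_pos: [0.5312, 0.3451, 0.1643]
ee_rot: [0.005, 0.174, 0.985, 0.0]
force: [0.3, -7.6, 23.8]
finger_gap: 0.0179
```

```bash
python3 - <<'E'
from h import *
o=r.get_obs();print(o['force'],o['force']@[.470,-.171,.866],o['moment'],o['ee_pos'])
a=r.read_camera('scene');b=r.read_camera('side')
f=lambda im,x,y:(255*(cv2.resize(im[y:y+70,x:x+78],None,fx=5,fy=5,interpolation=cv2.INTER_CUBIC)/255.)**.5).astype('uint8')
cv2.imwrite('pics/m12.png',np.hstack([f(a,428,300),f(b,215,155)]))
E
```

```text
[ 0.34638492 -7.64117545 23.82348272] 22.100577951689896 [-1.17795233  0.44176493  0.08595074] [0.5311985  0.34514352 0.16433997]
```

View pics/m12.png

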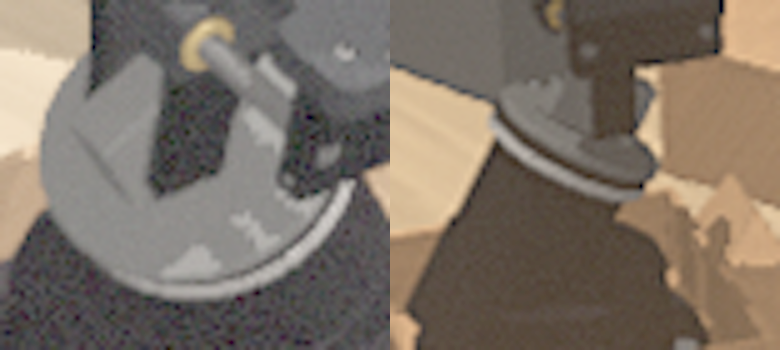

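Request:
play_rows --pt "1 -0.4 2" --pt "2 -0.8 4.5" --pt "2 -0.8 4.5" --pt "2 -0.8 4.5" --pt "2 -0.8 4.5" --pt "2 -0.8 4.5" --pt "2 -0.8 4.5" --twist '[0,0,0,0,0,0,0]' --fingers '[0,0,0.5,0.5,0.5,0.5,0.5]'

```text
time: 17.6
ee_pos: [0.5305, 0.3456, 0.1635]
ee_rot: [0.001, 0.174, 0.985, 0.0]
force: [3.5, -0.9, 5.2]
finger_gap: 0.0423
```

Request:
play_rows --pt "0 0 15" --pt "0 0 45" --pt "0 0 80" --pt "0 0 80" --pt "0 0 80" --twist '[0,0,0,0,0]' --fingers '[0.5,0.5,0.5,0,0]'

```text
time: 18.1
ee_pos: [0.5282, 0.3456, 0.2425]
ee_rot: [-0.001, 0.174, 0.985, -0.0]
force: [-0.2, -0.1, -0.3]
finger_gap: 0.0337
```

```bash
python3 - <<'E'
from h import *
o=r.get_obs();print(o['force'],o['ee_pos'],o['finger_gap'])
a=r.read_camera('scene');b=r.read_camera('side');w=r.read_camera('wrist');cv2.imwrite('pics/n1w.png',w)
f=lambda im,x,y:(255*(cv2.resize(im[y:y+90,x:x+78],None,fx=5,fy=5,interpolation=cv2.INTER_CUBIC)/255.)**.5).astype('uint8')
cv2.imwrite('pics/n1.png',np.hstack([f(a,428,280),f(b,215,140)]))
E
```

```text
[-0.2241886  -0.1482755  -0.31704973] [0.52824245 0.34557975 0.24248913] 0.03366755157124849
```

View pics/n1.png

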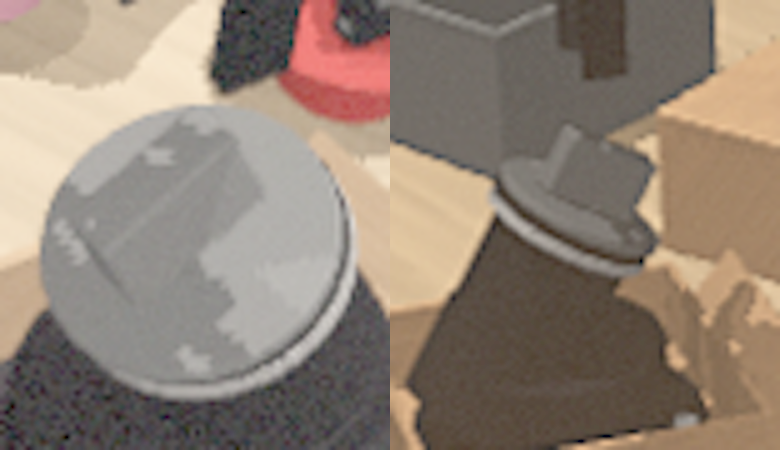

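View pics/n1w.png

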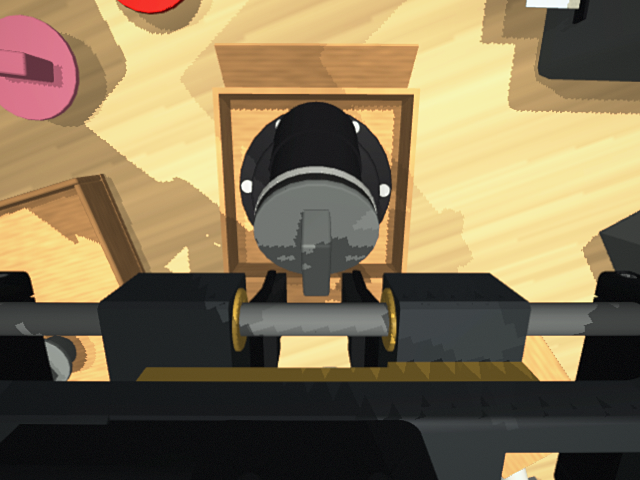

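Request:
play_rows --pt "10 -4 0" --pt "19 -7.5 -10" --pt "19 -7.5 -30" --pt "19 -7.5 -38" --pt "19 -7.5 -38" --twist '[0,0,0,0,0]' --fingers '[0,0,0,0,0]'

```text
time: 18.75
ee_pos: [0.5474, 0.337, 0.2024]
ee_rot: [-0.002, 0.175, 0.985, -0.001]
force: [-0.2, -0.2, 0.4]
finger_gap: 0.0008
```

```bash
python3 - <<'E'
from h import *
o=r.get_obs();print(o['force'],o['ee_pos'],o['finger_gap'])
a=r.read_camera('scene');b=r.read_camera('side')
f=lambda im,x,y:(255*(cv2.resize(im[y:y+90,x:x+78],None,fx=5,fy=5,interpolation=cv2.INTER_CUBIC)/255.)**.5).astype('uint8')
cv2.imwrite('pics/n2.png',np.hstack([f(a,428,270),f(b,215,130)]))
E
```

```text
[-0.23982613 -0.21523923  0.40564373] [0.54741534 0.3370104  0.20235457] 0.0008256019253543453
```

View pics/n2.png

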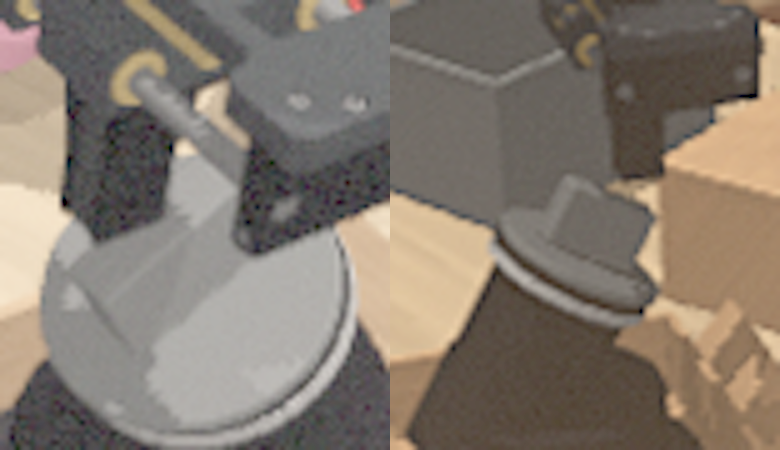

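Request:
play_rows --pt "-2 0.7 -3.5" --pt "-4 1.4 -7" --pt "-5 1.8 -9" --pt "-6 2.2 -11" --pt "-6 2.2 -11" --twist '[0,0,0,0,0]' --fingers '[0,0,0,0,0]'

```text
time: 19.35
ee_pos: [0.543, 0.3403, 0.1952]
ee_rot: [0.001, 0.174, 0.985, 0.0]
force: [0.9, -1.7, 4.0]
finger_gap: 0.0004
```

Request:
play_rows --pt "-1 0.4 -1.5" --pt "-1.5 0.6 -3" --pt "-2 0.8 -4" --pt "-2 0.8 -4" --twist '[0,0,0,0]' --fingers '[0,0,0,0]'

```text
time: 19.75
ee_pos: [0.5433, 0.3408, 0.1946]
ee_rot: [0.004, 0.174, 0.985, 0.001]
force: [-0.0, -4.5, 15.9]
finger_gap: 0.0003
```

Request:
play_rows --pt "-0.5 0.2 -1" --pt "-1 0.4 -2.3" --pt "-1 0.4 -2.3" --pt "-1 0.4 -2.3" --twist '[0,0,0,0]' --fingers '[0,0,0,0]'

```text
time: 20.15
ee_pos: [0.5436, 0.3411, 0.1943]
ee_rot: [0.006, 0.174, 0.985, 0.002]
force: [0.6, -6.7, 23.7]
finger_gap: 0.0005
```

```bash
python3 - <<'E'
from h import *
o=r.get_obs();print(o['force'],o['force']@[.470,-.171,.866],o['ee_pos'])
a=r.read_camera('scene');b=r.read_camera('side')
f=lambda im,x,y:(255*(cv2.resize(im[y:y+90,x:x+78],None,fx=5,fy=5,interpolation=cv2.INTER_CUBIC)/255.)**.5).astype('uint8')
cv2.imwrite('pics/n3.png',np.hstack([f(a,428,270),f(b,215,130)]))
E
```

```text
[ 0.59065809 -6.71131478 23.67590348] 21.928576542701002 [0.54361248 0.34107704 0.19430093]
```

View pics/n3.png

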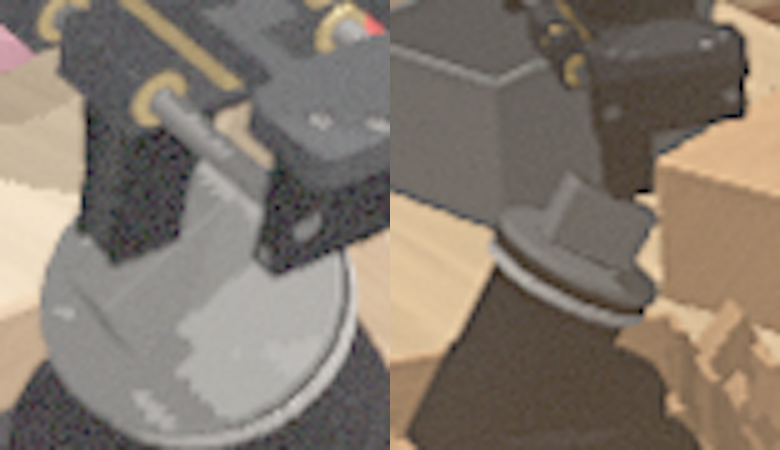

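Request:
play_rows --pt "5 -2 10" --pt "8 -3 25" --pt "8 -3 60" --pt "8 -10 100" --pt "10 -50 113" --pt "12 -97 113" --pt "14 -144 113" --pt "16 -191 113" --pt "18 -238 113" --pt "20 -285 113" --twist '[0,0,0,0,0,0,0,0,0,0]' --fingers '[0,0,0,0,0,0,0,0,0,0]'

```text
time: 21.25
ee_pos: [0.5587, 0.0548, 0.3004]
ee_rot: [-0.0, 0.174, 0.985, 0.0]
force: [1.0, -0.0, 0.0]
finger_gap: 0.0004
```

Request:
play_rows --pt "5 -47 0" --pt "10 -94 0" --pt "15 -141 0" --pt "20 -188 0" --pt "25 -235 0" --pt "30 -282 0" --pt "32 -329 0" --pt "34 -376 0" --pt "36 -426 0" --pt "36 -426 0" --twist '[0,0,0,0,0,0,0,0,0,0]' --fingers '[0,0,0,0,0,0,0,0,0,0]'

```text
time: 22.25
ee_pos: [0.5943, -0.3768, 0.2992]
ee_rot: [0.0, 0.178, 0.984, -0.002]
force: [-0.2, 0.8, -0.8]
finger_gap: 0.0002
```

```bash
python3 - <<'E'
from h import *
import json
o=r.get_obs();print(o['ee_pos'],o['q'])
p=r.camera_params('wrist');json.dump({k:np.array(v).tolist() for k,v in p.items()},open('wa.json','w'))
w=r.read_camera('wrist');cv2.imwrite('pics/a1w.png',w)
for n in ['cover_a_top','mouth_a']: print(n,[(np.round(d['xy'],1),round(d['p'],2)) for d in r.landmark_of('wrist',n)][:3])
a=r.read_camera('scene');cv2.imwrite('pics/a1s.png',a)
b=r.read_camera('side');cv2.imwrite('pics/a1d.png',b)
f=lambda im,x,y:(255*(cv2.resize(im[y:y+90,x:x+78],None,fx=5,fy=5,interpolation=cv2.INTER_CUBIC)/255.)**.6).astype('uint8')
cv2.imwrite('pics/a2.png',np.hstack([f(a,428,290),f(b,215,150)]))
E
```

```text
[ 0.59431651 -0.37679148  0.29924297] [-0.72248598  0.5939863   1.1551647  -0.00240209  1.39008999 -1.93562544]
cover_a_top [(array([329.6, 173.1]), 0.74)]
mouth_a [(array([332.1, 131.3]), 0.79)]
```

View pics/a1w.png

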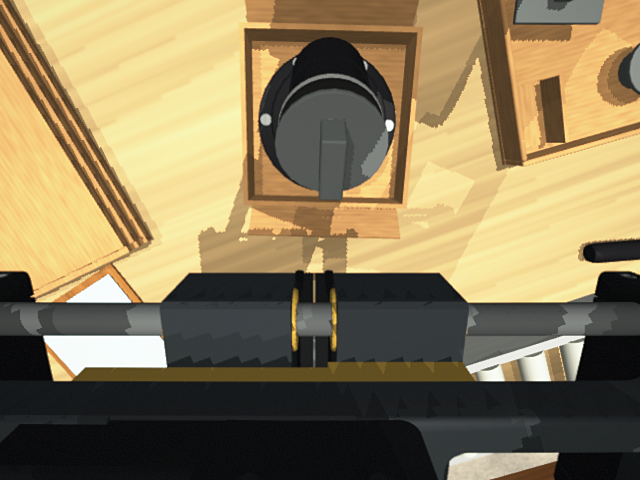

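View pics/a2.png

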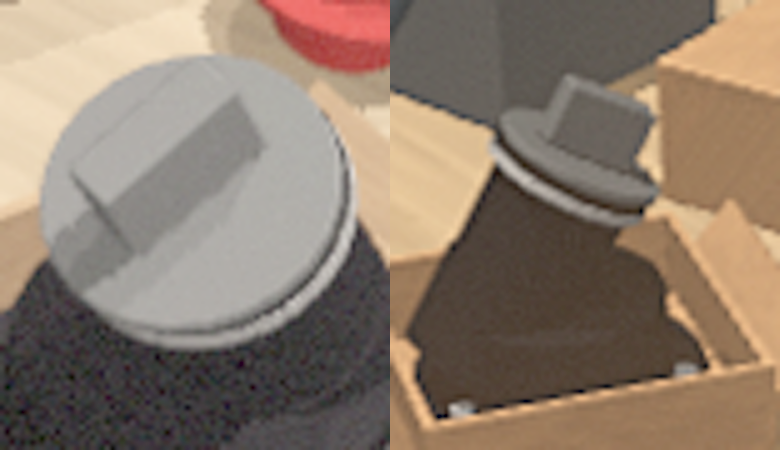

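```bash
python3 - <<'E'
from h import *
import json
np.set_printoptions(precision=4,suppress=True)
pw=json.load(open('wa.json'));pw['cx']-=1;pw['cy']-=.6
ps=r.camera_params('scene');pd=r.camera_params('side')
def net(c,n):return [(np.round(d['xy'],1),round(d['p'],2)) for d in r.landmark_of(c,n)][:3]
for c in('scene','side'): print(c,net(c,'cover_a_top'),net(c,'mouth_a'))
print(tri([(pw,(330.5,172)),(pd,(495,284.7))]))
print(tri([(pw,(330.5,172)),(pd,(495,284.7)),(ps,(161.5,167.5))]))
print(tri([(pw,(330.5,172)),(ps,(163,169))]))
for z in(.17,.175,.18,.185): print(z,atz(pw,(330.5,172),z))
A=atz(pw,(333,142),.19);B=atz(pw,(331,200),.165);v=B-A;print(np.degrees(np.arctan2(v[1],v[0])),np.linalg.norm(v))
w=cv2.imread('pics/a1w.png');s=cv2.imread('pics/a1s.png');d=cv2.imread('pics/a1d.png')
g=lambda x:(255*(x/255.)**.6).astype('uint8')
cv2.imwrite('pics/a3.png',g(cv2.resize(w[30:215,235:430],None,fx=4,fy=3.2,interpolation=cv2.INTER_CUBIC)))
cv2.imwrite('pics/a4.png',g(np.hstack([cv2.resize(s[150:230,145:220],None,fx=5,fy=5,interpolation=cv2.INTER_CUBIC),cv2.resize(d[260:340,445:520],None,fx=5,fy=5,interpolation=cv2.INTER_CUBIC)])))
E
```

```text
scene [] [(array([182.2, 182.1]), 0.55)]
side [] [(array([475.2, 309.2]), 0.96), (array([253.6, 181.5]), 0.89), (array([251. , 228.7]), 0.4)]
(array([ 0.5527, -0.3497,  0.1833]), [array([-0.9,  1.1]), array([-0.5, -0.1])])
(array([ 0.5551, -0.35  ,  0.182 ]), [array([-0.3,  4.3]), array([0.3, 0.1]), array([ 1.7, -0.2])])
(array([ 0.5543, -0.3497,  0.1781]), [array([-0.5,  2.6]), array([ 0.9, -0.1])])
0.17 [ 0.5534 -0.3486  0.17  ]
0.175 [ 0.5529 -0.3487  0.175 ]
0.18 [ 0.5525 -0.3488  0.18  ]
0.185 [ 0.552  -0.3489  0.185 ]
-19.98207836193014 0.04974231824140644
```

View pics/a3.png

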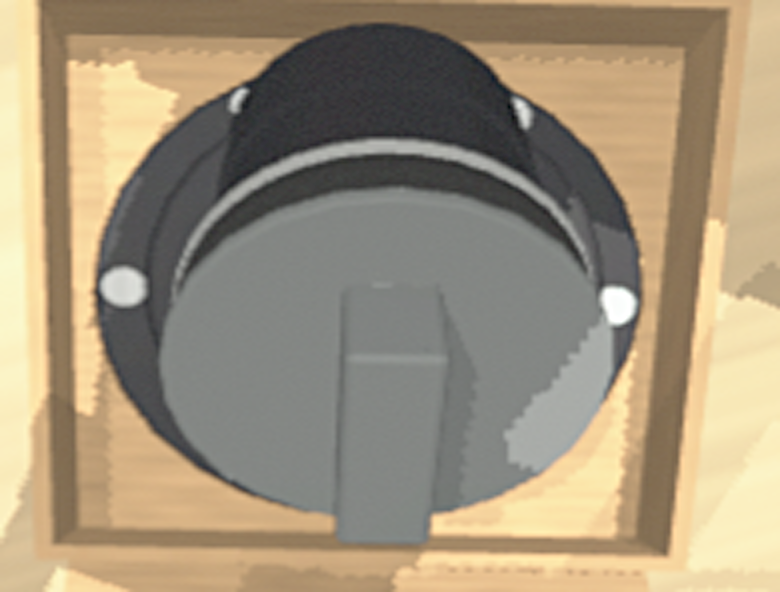

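View pics/a4.png

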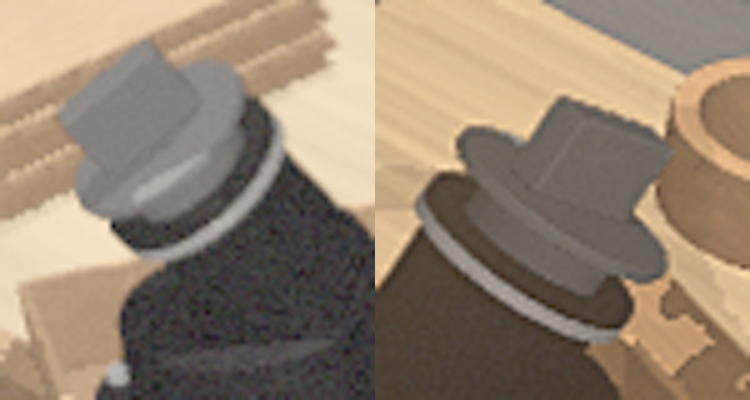

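Request:
play_rows --pt "-13 11 -20" --pt "-27 22 -45" --pt "-27 22 -70" --pt "-27 22 -79" --pt "-27 22 -79" --twist '[0,0,0,0,0]' --fingers '[0,0,0,0,0]'

```text
time: 23.2
ee_pos: [0.5679, -0.3468, 0.2205]
ee_rot: [-0.001, 0.174, 0.985, 0.001]
force: [-0.5, -0.2, -0.8]
finger_gap: 0.0006
```

```bash
python3 - <<'E'
from h import *
a=r.read_camera('scene');b=r.read_camera('side')
f=lambda im,x,y:(255*(cv2.resize(im[y:y+100,x:x+78],None,fx=5,fy=5,interpolation=cv2.INTER_CUBIC)/255.)**.5).astype('uint8')
cv2.imwrite('pics/a5.png',np.hstack([f(a,135,125),f(b,450,235)]))
E
```

```text
(no output)
```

View pics/a5.png

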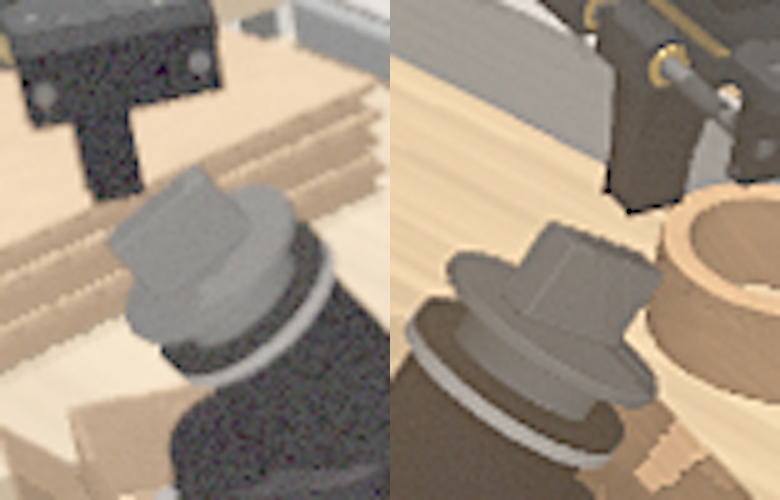

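Request:
play_rows --pt "-0.5 -7.5 0" --pt "-0.5 -7.5 0" --pt "-0.5 -7.5 0" --twist '[0,0,0]' --fingers '[0,0,0]'

```text
time: 23.6
ee_pos: [0.568, -0.356, 0.2225]
ee_rot: [0.001, 0.175, 0.985, -0.0]
force: [0.1, 0.5, 0.4]
finger_gap: -0.0002
```

```bash
python3 - <<'E'
from h import *
print(r.get_obs()['ee_pos'],r.get_obs()['joint_velocities'])
p=r.camera_params('wrist');w=r.read_camera('wrist');p['cx']-=1;p['cy']-=.6
T=np.array([.553,-.3492,.181]);print(proj(p,T))
cv2.imwrite('pics/a6w.png',(255*(cv2.resize(w[150:400,200:430],None,fx=2.5,fy=2.5)/255.)**.6).astype('uint8'))
a=r.read_camera('scene');b=r.read_camera('side')
f=lambda im,x,y:(255*(cv2.resize(im[y:y+100,x:x+78],None,fx=5,fy=5,interpolation=cv2.INTER_CUBIC)/255.)**.5).astype('uint8')
cv2.imwrite('pics/a6.png',np.hstack([f(a,135,125),f(b,450,235)]))
E
```

```text
[ 0.56797612 -0.35596545  0.22250059] [4.88350618e-03 7.63180951e-04 1.27718707e-02 1.10078907e-03
 6.38039240e-05 3.84317754e-04]
[316.43827615 247.3329256 ]
```

View pics/a6.png

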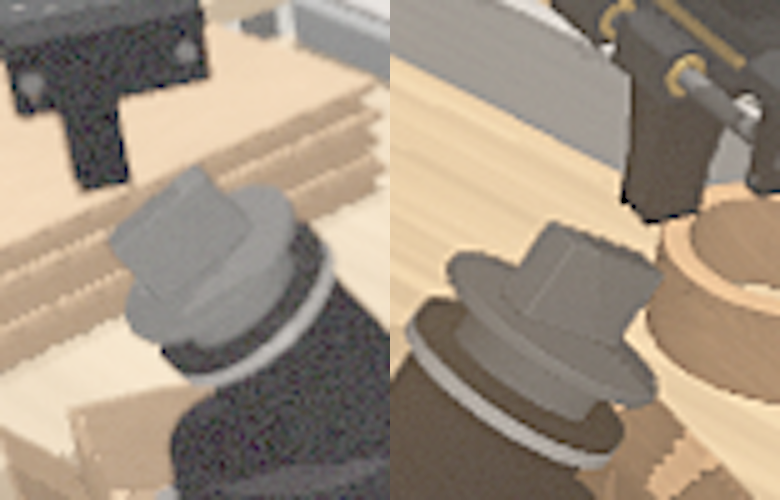

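View pics/a6w.png

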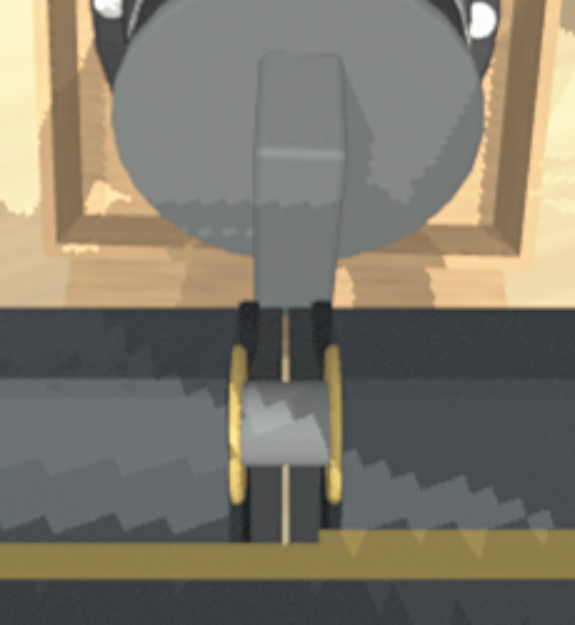

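Request:
play_rows --pt "3 1.7 0" --pt "1 2.5 -4" --pt "-1 3.3 -8" --pt "-3.5 4.2 -12" --pt "-3.5 4.2 -12" --twist '[0,0,0,0,0]' --fingers '[0,0,0,0,0]'

```text
time: 24.25
ee_pos: [0.5633, -0.3503, 0.2085]
ee_rot: [-0.001, 0.175, 0.985, 0.001]
force: [0.6, -0.0, 0.5]
finger_gap: 0.0006
```

```bash
python3 - <<'E'
from h import *
w=r.read_camera('wrist')
cv2.imwrite('pics/a7w.png',(255*(cv2.resize(w[150:400,200:430],None,fx=2.5,fy=2.5)/255.)**.6).astype('uint8'))
a=r.read_camera('scene');b=r.read_camera('side')
f=lambda im,x,y:(255*(cv2.resize(im[y:y+100,x:x+78],None,fx=5,fy=5,interpolation=cv2.INTER_CUBIC)/255.)**.5).astype('uint8')
cv2.imwrite('pics/a7.png',np.hstack([f(a,135,125),f(b,450,235)]))
E
```

```text
(no output)
```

View pics/a7.png

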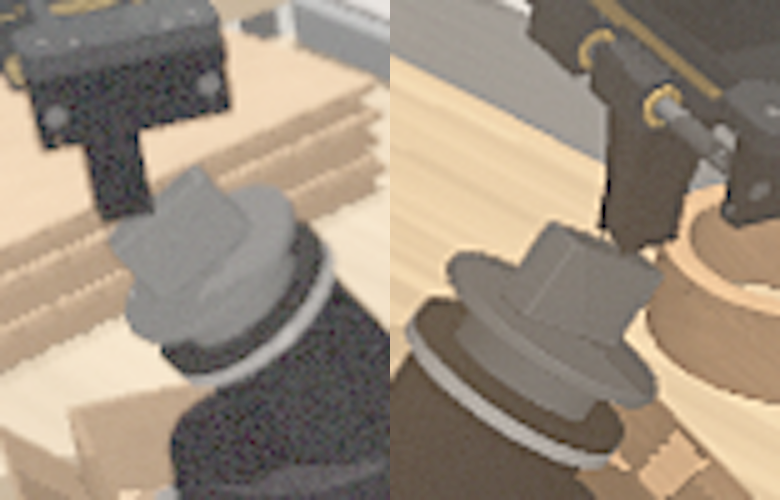

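View pics/a7w.png

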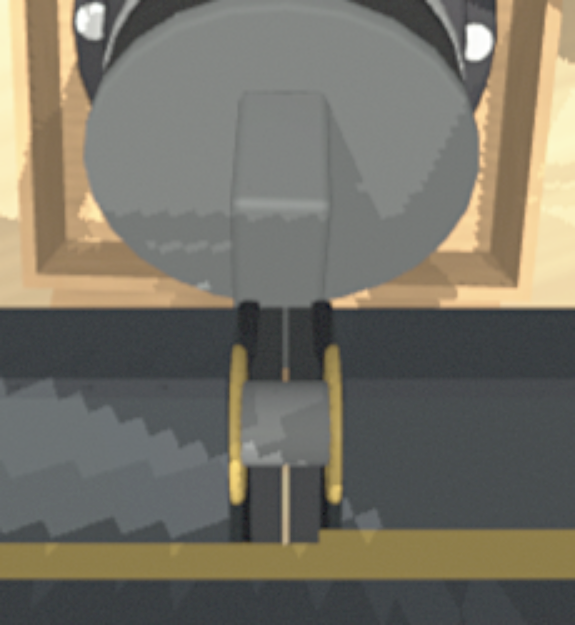

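Request:
play_rows --pt "-1 0.4 -2" --pt "-2 0.8 -4" --pt "-3 1.1 -5.5" --pt "-4 1.5 -7" --pt "-5 1.8 -9" --pt "-5 1.8 -9" --twist '[0,0,0,0,0,0]' --fingers '[0,0,0,0,0,0]'

```text
time: 25.0
ee_pos: [0.5616, -0.3502, 0.204]
ee_rot: [0.004, 0.175, 0.985, -0.001]
force: [1.8, 0.3, 9.7]
finger_gap: 0.0008
```

Request:
play_rows --pt "-1 0.3 -1.7" --pt "-2 0.7 -3.5" --pt "-3 1 -5.2" --pt "-4 1.4 -7" --pt "-4 1.4 -7" --twist '[0,0,0,0,0]' --fingers '[0,0,0,0,0]'

```text
time: 25.5
ee_pos: [0.5578, -0.3488, 0.197]
ee_rot: [0.004, 0.175, 0.985, -0.001]
force: [3.1, 1.4, 9.2]
finger_gap: 0.0005
```

```bash
cat > la.py <<'E'
from h import *
import sys
o=r.get_obs();print(o['force'],o['force']@[.467,-.18,.866],o['ee_pos'])
a=r.read_camera('scene');b=r.read_camera('side')
f=lambda im,x,y:(255*(cv2.resize(im[y:y+100,x:x+78],None,fx=5,fy=5,interpolation=cv2.INTER_CUBIC)/255.)**.5).astype('uint8')
cv2.imwrite(f'pics/{sys.argv[1]}.png',np.hstack([f(a,135,125),f(b,450,235)]))
E
python3 la.py a8
```

```text
[3.09995715 1.44764081 9.23082278] 9.180997169806428 [ 0.55778071 -0.34880624  0.19703718]
```

View pics/a8.png

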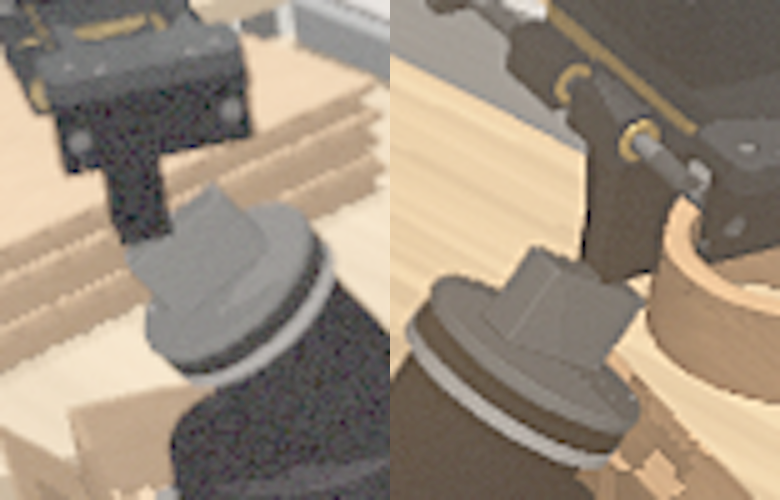

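Sliding home at about 9 N; a few mm remain. Continue.

Request:
play_rows --pt "-1 0.3 -1.7" --pt "-2 0.7 -3.5" --pt "-2.5 0.9 -4.5" --pt "-2.5 0.9 -4.5" --twist '[0,0,0,0]' --fingers '[0,0,0,0]'

```text
time: 26.0
ee_pos: [0.5557, -0.348, 0.1932]
ee_rot: [0.005, 0.175, 0.985, -0.001]
force: [3.4, 1.6, 11.6]
finger_gap: 0.0007
```

Request:
play_rows --pt "-0.5 0.2 -1" --pt "-1 0.4 -2" --pt "-1 0.4 -2" --twist '[0,0,0]' --fingers '[0,0,0]'

```text
time: 26.3
ee_pos: [0.5557, -0.348, 0.1929]
ee_rot: [0.006, 0.175, 0.985, -0.002]
force: [2.4, 2.4, 17.5]
finger_gap: 0.0003
```

Request:
play_rows --pt "-0.5 0.2 -1" --pt "-0.9 0.3 -1.8" --pt "-0.9 0.3 -1.8" --pt "-0.9 0.3 -1.8" --twist '[0,0,0,0]' --fingers '[0,0,0,0]'

```text
time: 26.7
ee_pos: [0.5557, -0.3481, 0.1927]
ee_rot: [0.007, 0.175, 0.985, -0.003]
force: [2.3, 3.8, 22.5]
finger_gap: 0.0005
```

```bash
python3 la.py a9
```

```text
[ 2.25315957  3.76733506 22.4700654 ] 19.83318184509188 [ 0.55574184 -0.3480749   0.19271374]
```

View pics/a9.png

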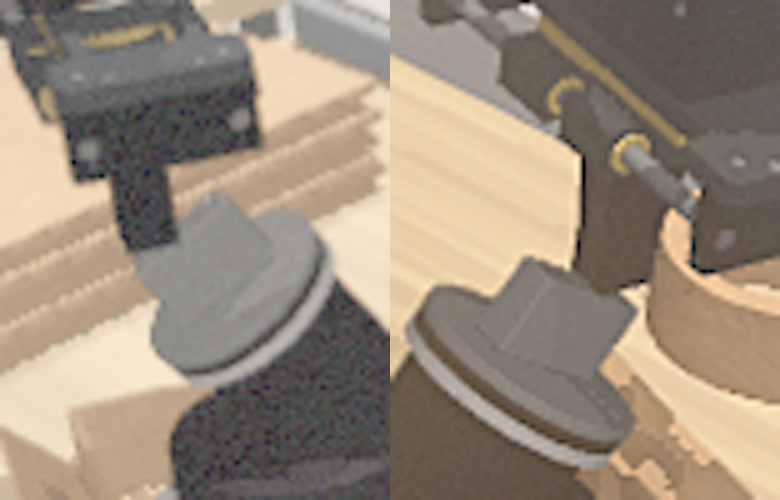

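Request:
play_rows --pt "-0.4 0.1 -0.8" --pt "-0.4 0.1 -0.8" --pt "-0.4 0.1 -0.8" --twist '[0,0,0]' --fingers '[0,0,0]'

```text
time: 27.1
ee_pos: [0.5557, -0.3481, 0.1926]
ee_rot: [0.008, 0.175, 0.985, -0.003]
force: [3.0, 4.0, 26.2]
finger_gap: 0.0004
```

Request:
play_rows --pt "3 -1 8" --pt "8 -3 18" --pt "10 -3 50" --pt "10 20 90" --pt "10 65 110" --pt "5 110 110" --pt "0 155 110" --pt "0 155 110" --pt "0 155 110" --pt "0 155 110" --twist '[0,0,0,0,0,0,0,0,0,0]' --fingers '[0,0,0,0,0,0.5,0.5,0.5,0.5,0.5]'

```text
time: 28.1
ee_pos: [0.5508, -0.1922, 0.2944]
ee_rot: [0.0, 0.175, 0.985, -0.0]
force: [-0.2, -0.2, -0.3]
finger_gap: 0.0327
```

```bash
python3 la.py b1; python3 - <<'E'
from h import *
a=r.read_camera('scene');b=r.read_camera('side')
cv2.imwrite('pics/f1.png',a)
f=lambda im,x,y:(255*(cv2.resize(im[y:y+90,x:x+78],None,fx=5,fy=5,interpolation=cv2.INTER_CUBIC)/255.)**.5).astype('uint8')
cv2.imwrite('pics/b2.png',np.hstack([f(a,428,290),f(b,215,150)]))
E
```

```text
[-0.16279912 -0.18084752 -0.25317398] -0.2627233013638913 [ 0.5508186  -0.19216957  0.29436781]
```

View pics/f1.png

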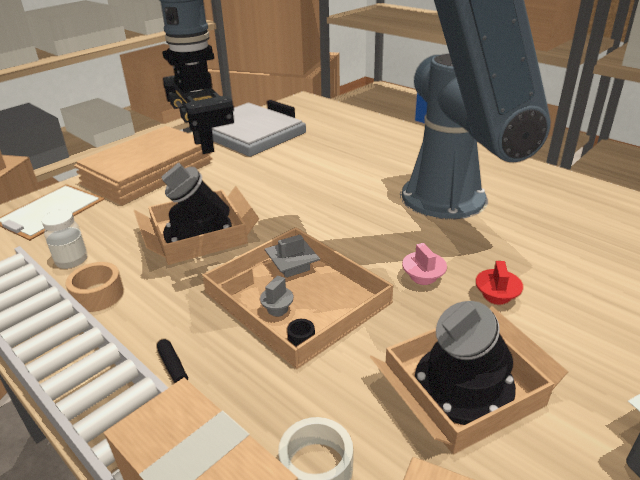

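View pics/b1.png

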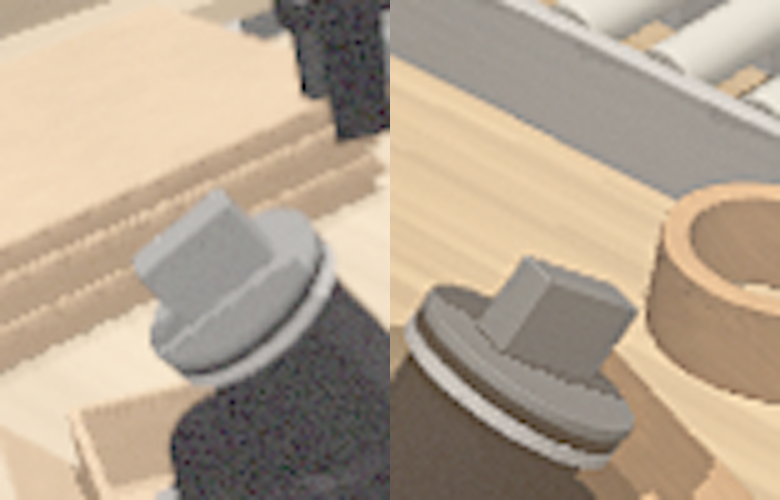

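View pics/b2.png

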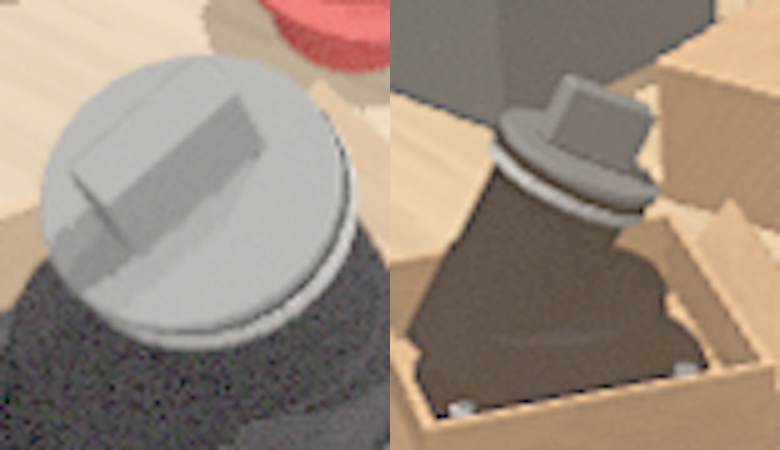

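```bash
python3 -c "
from plant import r
print(r.finish_job())"
```

```text
the job is handed in; nothing more can be done
None
```

The job is handed in at about 28 s of the 67 s. Both covers are down on their rims, the gripper is open and touching nothing.

- **Housing without a cover:** I took the large round cover from the crate and tilted it in the grip against the rim of the open mouth, because the tool can only point straight down. I then inserted it and pressed it to the stop with about 22 N along the tube's axis while gripped. After letting go, I pressed it again with about 22 N on the top of its grip bar. It moved only about 0.3 mm in the last step, and its top measured 40 to 41.5 mm out from the rim plane, where 40 is home.
- **Other housing:** I pressed the proud cover home. It slid at 9 to 12 N and then stopped. The confirming push came to about 23 N along the axis (26 N vertical), with no more than 0.1 mm of movement.
- **Last pictures:** Both flanges sit close to their rims with a similar thin dark band showing. The square and small covers still stand in the crate.
- **What disagreed:** The cameras differed by 2 to 5 mm. While I was tilting the large cover, the views also disagreed on whether it had slipped a few millimetres in the grip. In the last picture its band looks slightly uneven, so I cannot rule out a tilt of up to about 1 mm.

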